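# Drain the paddles and hang the timer

## Task

Lean every rinsed stirring paddle from the slotted block in the draining rack, blue end up, broad face against the white backboard and white foot against the blue kerb, side by side along the rack. Once they are all draining, hook the bench timer onto the rail at the green band, then slide it along the rail (without unhooking it) until it hangs centred at the red mark. Leave the glassware (flask, beaker, amber jar) where it is.

Things in the scene. Friction and masses are not known exactly. Their poses are not given: they have to be found in the camera images.
- rack: Fixed draining rack 90 x 270 (x, y); origin: centre of underside. Floor top z = 8. White backboard on its -x (robot) side: inner face x = -31, 12 thick, top edge z = 128. Blue kerb (the stop): inner face x = +31, top z = 26. A paddle, foot at the kerb, rests on the backboard's top edge, leaning 0.38 rad from vertical to -x; its origin is then near x = 25, z = 11.
- paddle1: Flat stirring paddle, one plain bar 200 long x 24 wide x 14 thick, 90 g, lower 140 white, top 60 blue. Origin: centre of its white foot end; z runs along it to the blue end, y across the 24 width, x through the 14 thickness (both faces alike). Starts standing in a slot of the block; None if absent this time.
- paddle2: Flat stirring paddle, one plain bar 200 long x 24 wide x 14 thick, 90 g, lower 140 white, top 60 blue. Origin: centre of its white foot end; z runs along it to the blue end, y across the 24 width, x through the 14 thickness (both faces alike). Starts standing in a slot of the block; None if absent this time.
- paddle3: Flat stirring paddle, one plain bar 200 long x 24 wide x 14 thick, 90 g, lower 140 white, top 60 blue. Origin: centre of its white foot end; z runs along it to the blue end, y across the 24 width, x through the 14 thickness (both faces alike). Starts standing in a slot of the block; None if absent this time.
- paddle4: Flat stirring paddle, one plain bar 200 long x 24 wide x 14 thick, 90 g, lower 140 white, top 60 blue. Origin: centre of its white foot end; z runs along it to the blue end, y across the 24 width, x through the 14 thickness (both faces alike). Starts standing in a slot of the block; None if absent this time.
- paddle5: Flat stirring paddle, one plain bar 200 long x 24 wide x 14 thick, 90 g, lower 140 white, top 60 blue. Origin: centre of its white foot end; z runs along it to the blue end, y across the 24 width, x through the 14 thickness (both faces alike). Starts standing in a slot of the block; None if absent this time.
- paddle6: Flat stirring paddle, one plain bar 200 long x 24 wide x 14 thick, 90 g, lower 140 white, top 60 blue. Origin: centre of its white foot end; z runs along it to the blue end, y across the 24 width, x through the 14 thickness (both faces alike). Starts standing in a slot of the block; None if absent this time.
- paddle1_top (a point): Centre of the blue end face of paddle1; None if absent.
- paddle2_top (a point): Centre of the blue end face of paddle2; None if absent.
- paddle3_top (a point): Centre of the blue end face of paddle3; None if absent.
- paddle4_top (a point): Centre of the blue end face of paddle4; None if absent.
- paddle5_top (a point): Centre of the blue end face of paddle5; None if absent.
- paddle6_top (a point): Centre of the blue end face of paddle6; None if absent.
- block: Fixed grey slotted block 155 x 140 x 70 high; origin: centre of its underside. Six slots 18 x 28 in plan, 60 deep (floor at z = 10), at x = -52, 0, 52 and y = +-35; paddles stand in four or five of them, sharing the block's axes (give or take 0.08 rad), tops at about z = 210.
- timer: Loose blue timer, 200 g; origin: centre of underside. Case 50 x 60 x 56 (x, y, z). Steel hook above, 24 wide (y): shank x = -17 to -11, top bar z = 106 to 116, lip x = 11 to 17 hanging to z = 86. So it is open to +x between case top (z = 56) and lip (z = 86); channel under the bar 22 wide. Orange grip fin on top, 16 x 30 (x, y), z = 116 to 152, centred. Starts standing on the table.
- timer_hook (a point): Point on the timer where the rail bears: middle of the underside of the hook's top bar (0, 0, 106 in the timer frame).
- rail: Fixed round steel rail, diameter 12, along its y, axis at z = 164 (top 170), on two posts of diameter 16 at y = +-120. Origin on the table under the rail's middle; +x points away from the robot. When hung, the timer's hook point is at x = 0, z = 170 and the case clears the table by 64.
- green_band (a point): Middle of the 30 long green band on the rail's axis, at y = -70 in the rail frame: where the timer is hooked on.
- mark: Red band 12 long painted on the rail; origin: its middle, on the rail's axis, y along the rail (same sense as the rail's y). It lies 10 to 55 beyond the rail's middle on the +y side. The timer slides past or over it freely.
- beaker: Bystander: clear beaker, diameter 72, 90 high; origin at the centre of its underside.
- flask: Bystander: conical flask, diameter 90, 130 high; origin at the centre of its underside.
- reagent: Bystander: amber jar, diameter 64, 130 high; origin at the centre of its underside.
There are look-alikes about, which are no part of the job. Leave any pink or yellow look-alike of the paddle6 alone.

How it is judged:
By the outcome, as a careful person would: the job done as asked, in the order asked, and still so for the second after the job is handed in, with the robot touching nothing.
Of paddle1, paddle2, paddle3, paddle4, paddle5, paddle6 only 4 to 5 are there at a start; the rules pass over those that are not, and their reading is None.
At some moment in a run one of timer may be knocked a few centimetres aside while the robot is not near it.
It also fails if it takes over 210 s, if anything falls off the work surface, if the arm or the gripper's body presses on something with over 40 N, if the wrist force passes 120 N, or if a joint passes its speed limit or range.

## Robot

A 6-joint arm with a two-finger parallel gripper is mounted at the origin on the work surface. World frame = base frame: x ahead of the robot, y to its left, z up, the work surface at z = 0. Lengths are in m, angles in degrees, forces in N, time in s.
With the tool pointing down it reaches from about 0.375 to 0.9 m from the base axis. Payload 3.1 kg.
Tool frame: the origin (TCP) lies on the centre line of the jaws, within the pads' length; the fingertips stand 17 mm ahead of it and the grasp point (between the pads) lies 2 mm behind it; z points along the fingers, y is the line along which they close (so a half turn about z gives the same grasp; the last joint's range is limited). The gripper opens to 87 mm and grips with 3 to 60 N. Pads are 19 mm wide; open, the fingers measure 117 mm over their backs; the gripper's body (75 mm by 190 mm) begins 51 mm behind the grasp point.
Start: joints at [-83.738, 30.224, 82.088, -0, 67.689, -10.227], TCP at [0.177, -0.599, 0.24] pointing down, gripper open.
Joint ranges: [-176.69, 176.69], [-43.24, 126.21], [12.49, 139.97], [-82, 262], [0, 151.66], [-163.58, 163.58]. Speed limits (degrees/s): [159.86, 159.86, 180, 180, 180, 180].

## Interface

Orientations are given as a 3x3 rotation matrix whose columns are the frame's x, y, z axes.
In Python, from rig import bot, imaging, finder gives the robot as it stands. The module is installed in compiled form; this text tells all that it offers.
- The arm moves only by the tool play_rows, never from a script. Its argument "motion" is a list that holds one entry, the list of rows, each a list of 6 numbers: the shift along the tool's x, y, z in fractions of the full range, 1 being 400 mm, then the turn, a rotation vector about the tool's x, y, z in a scale on which 1.0 is 90 degrees. In form: [[[dx, dy, dz, wx, wy, wz], ...]]. A call has 1 to 8 rows; each row is the pose to reach, as a shift and turn from the pose commanded when the call began, along the tool's axes at that moment; what a row does not reach only later rows make up. A row lasts 1/12 s, in which the tool goes at most 41.7 mm and 7.16 degrees, less where a joint would pass 70% of its speed; a pose out of reach is approached as far as the arm can. Shift and turn numbers lie between -1 and 1, and a call with a number outside is refused. A call with a gripper value outside its range is refused whole. "fingers" is the finger opening in m, from 0 to 0.087, set as the call begins (left out, the last holds). The fingers move at their own pace and stop on an object; the grip force is fixed at half the most. Time passes only in rows, so rows that repeat a pose let the fingers close. It gives the time, the measured TCP pose, the force, the opening and the grip force at its end, in the units of the state.
- bot.read_state(): the state, without advancing time (a new reading comes with each control period).
- imaging.capture(name): name is "side" or "top" or "wrist"; returns a dict with "frame" (480x640x3 uint8, red, green, blue), "camera_matrix" (3x3 intrinsics, pixels), "k1" (the pictures are not rectified: a ray, as slopes to the right and down, at radius r is drawn at 1 + k1 r^2 times it, then the intrinsics apply), "R" (3x3) and "t" (3): a world point X has camera coordinates R X + t. Camera axes: x right, y down, z forward; pixel columns grow to the right and rows downward; lengths in m; the calibration is good to about 2 mm. A picture is of the moment at which its call begins. There is no depth.
- bot.hand_in(): hands the job in; it is judged then, once.
Trained networks look in the newest picture that a camera, given by its name, has taken for a name from the list of things; names that differ only in an ending like _2 or _b are one class to them, and where a whole thing is asked for, a point or a joint stands for the part that bears it (a point fixed in the world has none). Each returns a list of dicts, best first, with "confidence" (0 to 1); they miss things now and then, are a little off and sometimes report something else, mostly with a low value. They report only what shows in the picture. A call takes as long as a camera call. They do not tell look-alikes from the thing itself.
- finder.recognise(camera, name): "at" ([x, y, z] in m, in world coordinates, good to about 4 mm: the middle of the surface that is visible of it).
- finder.outline_of(camera, name): "pixels" (480x640 bool, what is visible of it).
The state is a dict: "time_s": time; "joint_positions": joint angles; "qvel": joint speeds; "tau": joint torques, N m; "position": TCP position; "tcp_rot": TCP orientation; "force": force on the tool from outside, world axes, zero at the start; "moment": the same for the moment, N m; "opening": opening from 0.0 (shut) to 1.0 (fully open); "grasp_force": force on a finger pad.
Only numpy, scipy, OpenCV 4.12 (cv2) and the standard library are available. Lean on these libraries where they do the work, as an engineer would, in place of code of your own. Each camera call takes 0.05 s, during which the arm holds its last target. There are 200 camera calls.

## Working session

There is one attempt and no reset: what is moved stays moved. The work goes in short steps, Python scripts to look and compute and a tool call to move; the robot and the scene stay as the last step left them, time stands still between calls to the robot, and variables do not carry over. Pictures are saved under pics/ and viewed, at most 16 in all, crops included, and the job is handed in when it is done.

Besides the shell and the picture viewer there is one more tool, called after "Call:" as name([rows], argument=value, ...), one row to a line, values as JSON. play_rows: Moves the arm, as the interface text tells. Its arguments: {"type":"object","properties":{"motion":{"type":"array"},"fingers":{"type":"number"}},"required":["motion"]}

```bash
mkdir -p pics; ls; cat > h.py <<'E'
import numpy as np,cv2
from rig import bot,imaging,finder
def cap(n,save=None):
    c=imaging.capture(n)
    if save: cv2.imwrite('pics/'+save,c['frame'][:,:,::-1])
    return c
E
python3 - <<'E'
from h import *
np.set_printoptions(precision=4,suppress=True)
for n in ['side','top','wrist']:
    c=cap(n,n+'0.png'); print(n,c['camera_matrix'].tolist(),c['k1'],(-c['R'].T@c['t']),c['R'].tolist())
    for o in ['paddle1','paddle1_top','block','rack','timer','timer_hook','rail','green_band','mark','beaker','flask','reagent']:
        print(o,[(np.round(d['at'],3).tolist(),round(d['confidence'],2)) for d in finder.recognise(n,o)])
print(bot.read_state())
E
```

```text
pics
side [[495.3794185722052, 0.0, 323.2671592949821], [0.0, 495.3794185722052, 232.8888557543742], [0.0, 0.0, 1.0]] 0.02614111889879908 [0.2494 0.6736 0.8023] [[-0.8969991265526743, -0.44190822129200696, 0.010473343223354777], [-0.29867052754814144, 0.5884435281454466, -0.7513522011399537], [0.32586574373176214, -0.6770903471016801, -0.6598182923531843]]
paddle1 [([0.645, -0.263, 0.112], 0.85), ([0.56, -0.273, 0.15], 0.79), ([0.508, -0.342, 0.153], 0.77), ([0.631, -0.337, 0.114], 0.76), ([0.554, -0.346, 0.146], 0.75), ([0.669, -0.389, 0.178], 0.68), ([0.448, -0.278, 0.148], 0.66)]
paddle1_top [([0.445, 0.028, 0.059], 0.47)]
block [([0.494, -0.257, 0.064], 0.63)]
rack [([0.54, 0.036, 0.054], 0.68)]
timer [([0.445, 0.03, 0.059], 0.61)]
timer_hook [([0.447, 0.028, 0.057], 0.67), ([0.504, -0.273, 0.154], 0.55)]
rail [([0.453, 0.29, 0.165], 0.69)]
green_band [([0.449, 0.29, 0.163], 0.63), ([0.562, -0.347, 0.147], 0.53), ([0.557, -0.275, 0.147], 0.28)]
mark [([0.448, 0.294, 0.163], 0.45)]
beaker [([0.759, 0.191, 0.065], 0.77), ([0.504, -0.347, 0.153], 0.73)]
flask [([0.505, -0.348, 0.154
[... 1552 characters left out ...]
922513936]]
paddle1 []
paddle1_top []
block []
rack []
timer []
timer_hook []
rail []
green_band []
mark []
beaker []
flask []
reagent []
{'time_s': 1.95, 'joint_positions': array([-83.7387,  30.2241,  82.0881,   0.0015,  67.6871, -10.2264]), 'qvel': array([-0.0317,  0.0116,  0.026 ,  0.0589,  0.1066, -0.0526]), 'tau': array([  0.0005, -44.0004, -17.6983,   0.0634,   0.0505,  -0.    ]), 'position': array([ 0.1774, -0.5993,  0.2395]), 'tcp_rot': array([[ 0.9589,  0.2838,  0.    ],
       [ 0.2838, -0.9589, -0.    ],
       [ 0.    ,  0.    , -1.    ]]), 'force': array([-0.0055,  0.0959, -0.4968]), 'moment': array([-0.0618, -0.0161, -0.0758]), 'grasp_force': 0.0, 'opening': 0.9988782618050004}
```

View pics/side0.png

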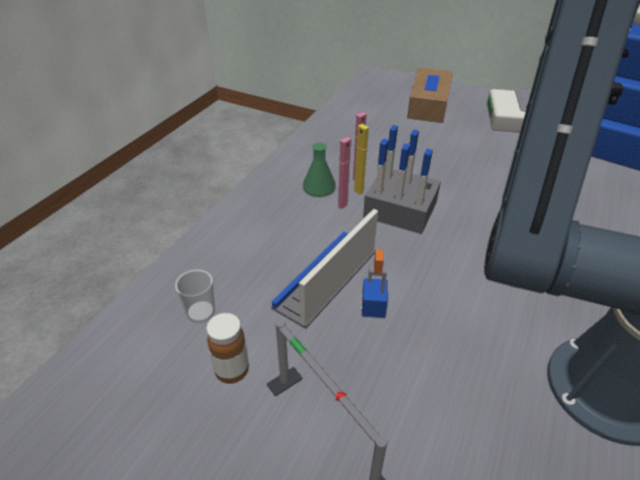

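View pics/top0.png

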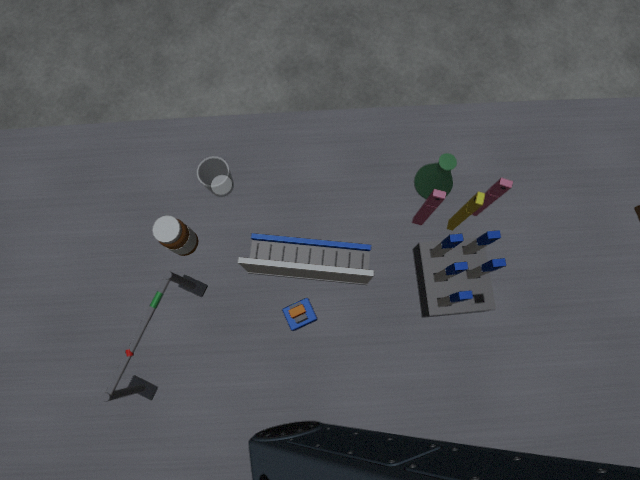

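Five paddles stand in the block (top image 440–505, 235–300), with the slot at (478,298) empty. There are pink and yellow decoys at (430,205), (465,212) and (492,195). The rack is at (305,258), the timer at (300,313), and the rail has its green band at (155,300) and red mark at (129,353).

```bash
cat > plan.py <<'E'
import numpy as np,json,os
from scipy.spatial.transform import Rotation as Ro
# commanded pose kept in cmd.json ; go(p,R) prints rounded tool-frame row and updates
def down(yaw,tilt=0,axis=None):
    """tool z down, tool x at yaw(rad); tilt (rad) of tool about world axis applied after"""
    c,s=np.cos(yaw),np.sin(yaw)
    R=np.array([[c,s,0],[s,-c,0],[0,0,-1.]])
    if tilt: R=Ro.from_rotvec(tilt*np.asarray(axis)).as_matrix()@R
    return R
class Plan:
    def __init__(s,p=None,R=None):
        if p is None:
            d=json.load(open('cmd.json'));p,R=d['p'],d['R']
        s.p=np.array(p,float);s.R=np.array(R,float)
    def go(s,p,R,label='',upd=True):
        p=np.asarray(p,float)
        d=np.round(s.R.T@(p-s.p),4); w=np.round(Ro.from_matrix(s.R.T@R).as_rotvec(degrees=True),1)
        n=int(max(np.ceil(np.linalg.norm(d)/.0417),np.ceil(np.linalg.norm(w)/7.16)))
        print(label,'|',[float(x) for x in d]+[float(x) for x in w],'rows>=',n)
        s.p=s.p+s.R@d; s.R=s.R@Ro.from_rotvec(w,degrees=True).as_matrix()
    def save(s): json.dump({'p':s.p.tolist(),'R':s.R.tolist()},open('cmd.json','w'))
E
python3 - <<'E'
from plan import *
from rig import bot
s=bot.read_state(); P=Plan(s['position'],s['tcp_rot'])
P.go([.3,-.45,.45],down(0)); P.go([.5,-.3,.45],down(0)); P.save()
E
```

```text
| [0.1599, -0.1083, -0.2105, 0.0, -0.0, 16.5] rows>= 7
 | [0.2, -0.1501, 0.0, 0.0, -0.0, -0.0] rows>= 6
```

The rows are not in the units I measure in: shifts go in shares of 400 mm and turns go in shares of 90 degrees. I convert before sending: -0.2105 m is -0.5263, -0.1083 m is -0.2708, 16.5 degrees is 0.1833.

Call:
play_rows([
  [[0.2, -0.135, -0.2625, 0, 0, 0.0889], [0.4, -0.2708, -0.5263, 0, 0, 0.1833], [0.4, -0.2708, -0.5263, 0, 0, 0.1833], [0.4, -0.2708, -0.5263, 0, 0, 0.1833], [0.4, -0.2708, -0.5263, 0, 0, 0.1833], [0.4, -0.2708, -0.5263, 0, 0, 0.1833], [0.4, -0.2708, -0.5263, 0, 0, 0.1833], [0.4, -0.2708, -0.5263, 0, 0, 0.1833]],
])

```text
time_s: 2.62
position: [0.3035, -0.4485, 0.4572]
tcp_rot: [[1.0, 0.005, 0.007], [0.005, -1.0, -0.01], [0.007, 0.01, -1.0]]
force: [0.6, 0.0, 0.8]
opening: 1.001
grasp_force: 0.0
```

Scaled: 0.2 m is 0.5, -0.15 m is -0.375.

Call:
play_rows([
  [[0.5, -0.375, 0, 0, 0, 0], [0.5, -0.375, 0, 0, 0, 0], [0.5, -0.375, 0, 0, 0, 0], [0.5, -0.375, 0, 0, 0, 0], [0.5, -0.375, 0, 0, 0, 0], [0.5, -0.375, 0, 0, 0, 0], [0.5, -0.375, 0, 0, 0, 0], [0.5, -0.375, 0, 0, 0, 0]],
])

```text
time_s: 3.28
position: [0.5012, -0.2986, 0.449]
tcp_rot: [[1.0, 0.004, -0.001], [0.004, -1.0, 0.001], [-0.001, -0.001, -1.0]]
force: [-1.3, -0.2, -0.5]
opening: 0.996
grasp_force: 0.0
```

```bash
python3 - <<'E'
from h import *
import pickle
d={'w1':cap('wrist','w1.png'),'top':cap('top'),'side':cap('side')}
d['pad_w']=finder.outline_of('wrist','paddle1')
print([(np.round(x['at'],3).tolist(),round(x['confidence'],2)) for x in finder.recognise('wrist','paddle1')])
print([(np.round(x['at'],3).tolist(),round(x['confidence'],2)) for x in finder.recognise('wrist','paddle1_top')])
pickle.dump(d,open('v1.pkl','wb')); print(bot.read_state()['position'],bot.read_state()['tcp_rot'],bot.read_state()['time_s'])
E
```

```text
[([0.629, -0.337, 0.2], 0.89), ([0.564, -0.286, 0.211], 0.88), ([0.464, -0.29, 0.181], 0.87), ([0.561, -0.352, 0.208], 0.8), ([0.657, -0.391, 0.164], 0.74), ([0.514, -0.354, 0.197], 0.73), ([0.647, -0.27, 0.188], 0.7), ([0.516, -0.285, 0.204], 0.62)]
[([0.513, -0.353, 0.198], 0.37)]
[ 0.49903233 -0.30130184  0.45005771] [[ 9.99996175e-01 -2.75585752e-03 -2.36783255e-04]
 [-2.75589246e-03 -9.99996192e-01 -1.47360345e-04]
 [-2.36376249e-04  1.48012330e-04 -9.99999961e-01]] 3.5833
```

View pics/w1.png

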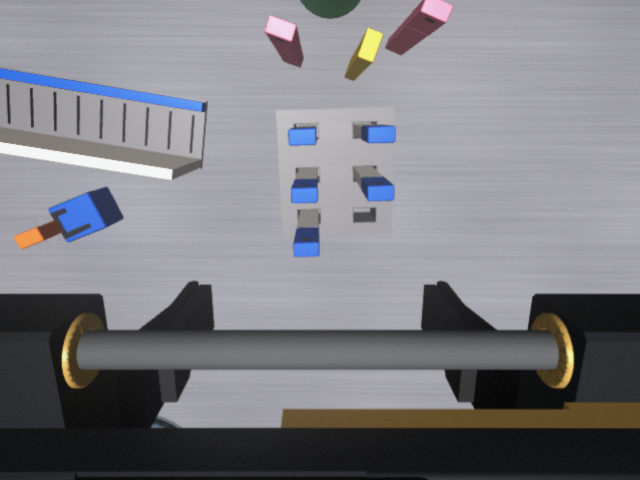

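```bash
cat > fit.py <<'E'
import numpy as np,cv2
from scipy.optimize import minimize
from scipy.spatial.transform import Rotation as Ro
def proj(c,X):
    P=np.asarray(X)@c['R'].T+c['t']; s=P[:,:2]/P[:,2:]; r2=(s**2).sum(1,keepdims=True)
    s=s*(1+c['k1']*r2); K=c['camera_matrix']; return s*[K[0,0],K[1,1]]+K[:2,2]
def ray(c,uv):
    K=c['camera_matrix']; d=(np.asarray(uv)-K[:2,2])/[K[0,0],K[1,1]]; s=d.copy()
    for _ in range(20): s=d/(1+c['k1']*(s@s))
    v=c['R'].T@np.array([s[0],s[1],1]); return -c['R'].T@c['t'],v/np.linalg.norm(v)
def tri(obs):
    A=np.zeros((3,3));b=np.zeros(3)
    for c,uv in obs:
        o,v=ray(c,uv);M=np.eye(3)-np.outer(v,v);A+=M;b+=M@o
    X=np.linalg.solve(A,b); return X,[np.linalg.norm(proj(c,X[None])[0]-uv) for c,uv in obs]
def mask(c,col):
    h=cv2.cvtColor(c['frame'],cv2.COLOR_RGB2HSV).astype(int);H,S,V=h[...,0],h[...,1],h[...,2]
    if col=='blue': return (abs(H-112)<14)&(S>140)&(V>45)
    if col=='white': return (S<45)&(V>175)
    if col=='green': return (abs(H-65)<18)&(S>130)&(V>60)
    if col=='red': return ((H<6)|(H>174))&(S>150)&(V>90)
    if col=='orange': return (H>5)&(H<15)&(S>150)&(V>100)
def box(lo,hi):
    return np.array([[x,y,z] for x in (lo[0],hi[0]) for y in (lo[1],hi[1]) for z in (lo[2],hi[2])],float)
def render(c,pts,roi,up=4):
    x0,y0,x1,y1=roi; uv=(proj(c,pts)-[x0,y0]+.5)*up-.5
    h=cv2.convexHull(uv.astype(np.float32))
    im=np.zeros(((y1-y0)*up,(x1-x0)*up),np.uint8); cv2.fillConvexPoly(im,np.round(h*16).astype(np.int32),255,shift=4)
    return cv2.resize(im,(x1-x0,y1-y0),interpolation=cv2.INTER_AREA)/255.
def fitbox(views,pts,tf,p0,step,prior=None,pad=12):
    """views: (cam,mask) ; tf(p,pts)->world ; residual area / union"""
    V=[]
    for c,m in views:
        uv=proj(c,tf(p0,pts)); a=np.maximum(uv.min(0)-pad,0).astype(int); b=np.minimum(uv.max(0)+pad,[640,480]).astype(int)
        roi=(a[0],a[1],b[0],b[1]); mm=m[a[1]:b[1],a[0]:b[0]].astype(np.uint8)
        hint=render(c,tf(p0,pts),roi)>0   # keep blob best overlapping
        n,l,s,_=cv2.connectedComponentsWithStats(mm)
        k=max(range(1,n),key=lambda i:(hint&(l==i)).sum()*1000+s[i,4]) if n>1 else 0
        V.append((c,(l==k).astype(float) if n>1 else mm*1.,roi))
    def cost(p,parts=False):
        e=[abs(render(c,tf(p,pts),roi)-m).sum()/max(m.sum(),1) for c,m,roi in V]
        if parts: return e
        return sum(e)+(0 if prior is None else (((p-p0)/prior)**2).sum()*.02)
    p0=np.array(p0,float); best=p0
    for k in (1,.4):
        sx=np.vstack([best]+[best+k*np.eye(len(p0))[i]*step[i] for i in range(len(p0))])
        best=minimize(cost,best,method='Nelder-Mead',options=dict(initial_simplex=sx,maxiter=400,xatol=1e-5,fatol=1e-4)).x
    return best,cost(best,True)
def planar(p,pts,z=0): # x,y,yaw
    return pts@Ro.from_euler('z',p[2]).as_matrix().T+[p[0],p[1],z]
def stick(p,pts): # x,y at z=.18, yaw, tilt about x,y
    return (pts-[0,0,.17])@(Ro.from_rotvec([p[3],p[4],0])*Ro.from_euler('z',p[2])).as_matrix().T+[p[0],p[1],.18]
E
python3 - <<'E'
from fit import *; import pickle
np.set_printoptions(precision=4,suppress=True)
d=pickle.load(open('v1.pkl','rb')); C=[d['w1'],d['top'],d['side']]
# block top rough from wrist (grey) : nominal slots
B=box([-.007,-.012,.14],[.007,.012,.2])
for g in [(.555,-.275),(.555,-.345),(.505,-.275),(.505,-.345),(.452,-.278)]:
    p,e=fitbox([(c,mask(c,'blue')) for c in C],B,stick,np.array([*g,0,0,0]),[.008,.008,.08,.02,.02],prior=np.array([1,1,.15,.05,.05]),pad=14)
    print(g,p,np.round(e,2))
# rack
t,s=d['top'],d['side']
for nm,b,col,vs in [('board',box([-.043,-.135,0],[-.031,.135,.128]),'white',[t,s]),('kerb',box([.031,-.135,.0],[.045,.135,.026]),'blue',[t])]:
    p,e=fitbox([(c,mask(c,col)) for c in vs],b,planar,np.array([.56,.01,-.05]),[.01,.01,.05],pad=25); print(nm,p,np.round(e,2))
p,e=fitbox([(c,mask(c,'blue')) for c in (t,s)],box([-.025,-.03,0],[.025,.03,.056]),planar,np.array([.445,.02,.3]),[.01,.01,.15],pad=15); print('timer',p,np.round(e,2))
for col in ['green','red','orange']:
    for i,c in enumerate((t,s)):
        n,l,st,ce=cv2.connectedComponentsWithStats(mask(c,col).astype(np.uint8)); print(col,i,[(ce[k].round(1).tolist(),int(st[k,4])) for k in range(1,n) if st[k,4]>12])
E
```

```text
(0.555, -0.275) [ 0.5601 -0.2852  0.1217  0.008  -0.0035] [0.17 0.56 0.71]
(0.555, -0.345) [ 0.5639 -0.3567  0.3621 -0.039  -0.0638] [0.53 4.14 0.65]
(0.505, -0.275) [ 0.5074 -0.287   0.1411  0.0005  0.0248] [0.55 0.58 0.66]
(0.505, -0.345) [ 0.5087 -0.3597  0.3113 -0.0166 -0.0115] [0.74 2.51 0.76]
(0.452, -0.278) [ 0.4558 -0.2888  0.1944 -0.0097 -0.004 ] [1.21 0.57 0.3 ]
board [0.3667 0.11   0.1833] [0. 1.]
kerb [ 0.5738 -0.0123 -0.1639] [0.49]
timer [0.4496 0.0128 0.3314] [0.92 0.29]
green 0 [([155.8, 299.8], 73)]
green 1 [([296.7, 344.9], 87)]
red 0 [([128.4, 352.6], 30)]
red 1 [([339.5, 394.9], 43)]
orange 0 [([298.0, 313.9], 13)]
orange 1 [([378.4, 260.7], 153), ([221.1, 347.0], 106)]
```

```bash
python3 - <<'E'
from fit import *; import pickle
d=pickle.load(open('v1.pkl','rb'))
def s(v,pts):
    h=cv2.cvtColor(d[v]['frame'],cv2.COLOR_RGB2HSV); print(v,[(p,h[p[1],p[0]].tolist()) for p in pts])
s('w1',[(303,137),(304,197),(304,184),(307,236),(307,250),(380,193),(376,181),(150,95),(100,155),(85,215),(108,200),(120,165),(200,50)])
s('top',[(485,236),(490,268),(452,238),(462,296),(300,240),(310,272),(320,276),(300,315),(310,258),(330,400),(356,279)])
s('side',[(393,132),(391,142),(404,155),(428,158),(330,275),(340,260),(375,285),(375,303),(310,265),(500,260),(300,309)])
ims=[]
for v,(x,y,w,h) in [('top',(420,225,100,90)),('side',(360,115,100,90)),('top',(235,225,140,110)),('side',(265,205,140,120))]:
    im=d[v]['frame'][y:y+h,x:x+w,::-1]; ims.append(cv2.resize(im,(400,300),interpolation=cv2.INTER_NEAREST))
cv2.imwrite('pics/crops.png',np.vstack([np.hstack(ims[:2]),np.hstack(ims[2:])]))
E
```

```text
w1 [((303, 137), [108, 154, 241]), ((304, 197), [109, 165, 238]), ((304, 184), [113, 110, 97]), ((307, 236), [113, 137, 108]), ((307, 250), [110, 170, 235]), ((380, 193), [110, 169, 236]), ((376, 181), [113, 129, 109]), ((150, 95), [108, 160, 239]), ((100, 155), [15, 23, 134]), ((85, 215), [110, 178, 230]), ((108, 200), [113, 104, 81]), ((120, 165), [90, 1, 246]), ((200, 50), [124, 11, 180])]
top [((485, 236), [110, 32, 24]), ((490, 268), [111, 184, 47]), ((452, 238), [111, 189, 150]), ((462, 296), [110, 184, 154]), ((300, 240), [109, 171, 160]), ((310, 272), [24, 21, 61]), ((320, 276), [10, 12, 63]), ((300, 315), [0, 18, 84]), ((310, 258), [128, 10, 104]), ((330, 400), [109, 20, 104]), ((356, 279), [35, 24, 64])]
side [((393, 132), [110, 179, 97]), ((391, 142), [109, 184, 94]), ((404, 155), [110, 181, 96]), ((428, 158), [111, 174, 95]), ((330, 275), [13, 18, 101]), ((340, 260), [15, 10, 100]), ((375, 285), [110, 183, 183]), ((375, 303), [109, 195, 93]), ((310, 265), [110, 179, 179]), ((500, 260), [110, 17, 139]), ((300, 309), [15, 9, 119])]
```

View pics/crops.png

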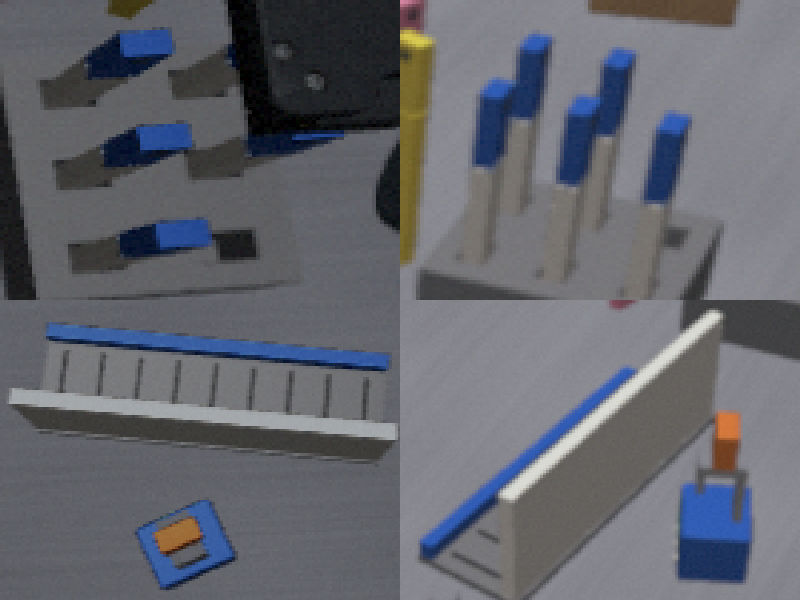

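```bash
sed -i 's/(S>140)&(V>45)/(S>85)\&(V>22)/' fit.py; python3 - <<'E'
from fit import *; import pickle
from scipy.optimize import least_squares
np.set_printoptions(precision=4,suppress=True)
d=pickle.load(open('v1.pkl','rb'))
for n in('top','side'): d[n]['frame']=cv2.imread(f'pics/{n}0.png')[:,:,::-1].copy()
pickle.dump(d,open('v1.pkl','wb'))
w,t,s=C=[d['w1'],d['top'],d['side']]
B=box([-.007,-.012,.14],[.007,.012,.2])
for g in [(.555,-.285),(.560,-.355),(.505,-.285),(.508,-.358),(.454,-.288)]:
    p,e=fitbox([(c,mask(c,'blue')) for c in C],B,stick,np.array([*g,0,0,0]),[.005,.005,.08,.02,.02],prior=np.array([1,1,.1,.03,.03]),pad=5)
    f=[fitbox([(c,mask(c,'blue'))],B,stick,np.array([*p]),[.005,.005,.0,.0,.0],prior=np.array([1,1,.01,.003,.003]),pad=5)[0][:2] for c in C]
    print(g,p,np.round(e,2),*f)
obs=[(t,(-.031,.135,.128),(238.5,258)),(t,(-.031,-.135,.128),(374,270.5)),(t,(-.043,.135,.128),(238.5,262.5)),(t,(.045,.135,.026),(251.5,233.4)),(t,(.045,-.135,.026),(371.5,244.4)),
(s,(-.031,.135,.128),(300,281)),(s,(-.043,.135,.128),(306,283.8)),(s,(-.031,-.135,.128),(373.5,209.8)),(s,(-.043,-.135,.128),(377.4,210.6))]
f=lambda p:np.concatenate([proj(c,planar(p,np.array([X]),p[3]))[0]-uv for c,X,uv in obs])
r=least_squares(f,[.56,.01,-.05,0]);print('rack',r.x,r.fun.reshape(-1,2).round(1).tolist())
p,e=fitbox([(w,mask(w,'blue')),(t,mask(t,'blue'))],box([.031,-.135,.008],[.045,.135,.026]),planar,np.array(r.x[:3]),[.005,.005,.02],pad=4); print('kerb',p,np.round(e,2))
p,e=fitbox([(c,mask(c,'blue')) for c in (t,s,w)],box([-.025,-.03,0],[.025,.03,.056]),planar,np.array([.4496,.0128,.33]),[.01,.01,.15],pad=6); print('timer',p,np.round(e,2))
g,eg=tri([(t,(155.8,299.8)),(s,(296.7,344.9))]);m,em=tri([(t,(128.4,352.6)),(s,(339.5,394.9))]);print('green',g,eg,'red',m,em)
h=tri([(t,(298,313.9)),(s,(378.4,260.7))]);print('orange',h)
E
```

```text
(0.555, -0.285) [ 0.5603 -0.2852  0.0572  0.0033  0.0065] [0.08 0.09 0.51] [ 0.5605 -0.2849] [ 0.5603 -0.2857] [ 0.5598 -0.2906]
(0.56, -0.355) [ 0.5628 -0.3551  0.0314 -0.0097  0.0012] [0.06 0.12 0.47] [ 0.5628 -0.3551] [ 0.5624 -0.3559] [ 0.564  -0.3549]
(0.505, -0.285) [ 0.5081 -0.2868  0.0625  0.0006 -0.0008] [0.1  0.11 0.49] [ 0.5086 -0.2865] [ 0.5081 -0.2874] [ 0.5079 -0.2924]
(0.508, -0.358) [ 0.5107 -0.3566  0.0473 -0.0159 -0.0027] [0.1  0.11 0.46] [ 0.511  -0.3564] [ 0.5104 -0.3573] [ 0.5118 -0.3574]
(0.454, -0.288) [ 0.4561 -0.2886  0.0983 -0.0079 -0.0027] [0.15 0.11 0.18] [ 0.4567 -0.288 ] [ 0.4562 -0.2889] [ 0.456  -0.2903]
rack [ 0.5712 -0.0138 -0.1503 -0.0008] [[0.4, -0.3], [0.6, -0.1], [-0.4, 1.1], [0.3, -0.5], [-0.0, -0.4], [-0.3, 1.0], [-1.1, 1.0], [0.2, -1.5], [1.1, -0.3]]
kerb [ 0.5727 -0.0119 -0.1501] [0.19 0.21]
timer [0.4496 0.0129 0.3613] [0.66 0.16 0.23]
green [0.4829 0.2745 0.1663] [np.float64(0.7321738515405146), np.float64(0.8850577049670245)] red [0.3887 0.3223 0.1666] [np.float64(0.41786544297826467), np.float64(0.5374388906842307)]
orange (array([0.4464, 0.0121, 0.134 ]), [np.float64(1.414977728832875), np.float64(1.405076747063063)])
```

```bash
cat > cyc.py <<'E'
from plan import *
RK=np.array([.572,-.013]);RY=-.150
rx=np.array([np.cos(RY),np.sin(RY),0]);ry=np.array([-np.sin(RY),np.cos(RY),0])
def rackpose(fx,y,fz,tilt,S=.178):
    R=down(RY,-tilt,ry); u=-R[:,2]
    return np.array([*RK,0])+rx*fx+ry*y+[0,0,fz]+u*S, R
def pick(P,x,y,yaw=.05,z=.188):
    P.go([x,y,.40],down(yaw),'above (fingers .055)');P.go([x,y,z],down(yaw),'down');P.go([x,y,.43],down(yaw),'lift (after close)')
def place(P,y):
    p,R=rackpose(.022,y,.012,.34);u=-R[:,2]
    P.go(p+.19*u,R,'hover');P.go(p+.012*u,R,'near');P.go(p-.003*u,R,'touch')
def finish(P,y):
    p,R=rackpose(.0275,y,.010,.34);P.go(p,R,'push');p,R=rackpose(.0265,y,.0105,.385);P.go(p,R,'lean; then open .036')
    P.go(p-.2*R[:,2],R,'retract')
E
python3 - <<'E'
from cyc import *
P=Plan();pick(P,.456,-.2885,.08);place(P,.1);P.save()
E
```

```text
above (fingers .055) | [-0.044, -0.0115, 0.05, 0.0, -0.0, -4.6] rows>= 2
down | [-0.0001, 0.0, 0.212, 0.0, -0.0, 0.0] rows>= 6
lift (after close) | [0.0001, 0.0, -0.242, 0.0, -0.0, 0.0] rows>= 6
hover | [0.0623, -0.3857, 0.0711, -2.2, 19.4, 13.1] rows>= 10
near | [0.0, 0.0001, 0.178, -0.0, -0.0, -0.1] rows>= 5
touch | [0.0, 0.0, 0.015, -0.0, -0.0, 0.0] rows>= 1
```

Scaled: 0.05 m is 0.125, -0.044 m is -0.11, -4.6 degrees is -0.0511.

Call:
play_rows([
  [[-0.11, -0.0288, 0.125, 0, 0, -0.0511], [-0.11, -0.0288, 0.125, 0, 0, -0.0511], [-0.11, -0.0288, 0.125, 0, 0, -0.0511], [-0.11, -0.0288, 0.125, 0, 0, -0.0511]],
], fingers=0.055)

```text
time_s: 3.92
position: [0.4546, -0.2887, 0.3994]
tcp_rot: [[0.997, 0.077, -0.001], [0.077, -0.997, 0.002], [-0.001, -0.002, -1.0]]
force: [0.6, -0.9, 1.0]
opening: 0.788
grasp_force: 0.0
```

Scaled: 0.212 m is 0.53, 0.2 m is 0.5.

Call:
play_rows([
  [[0, 0, 0.0875, 0, 0, 0], [0, 0, 0.175, 0, 0, 0], [0, 0, 0.275, 0, 0, 0], [0, 0, 0.375, 0, 0, 0], [0, 0, 0.45, 0, 0, 0], [0, 0, 0.5, 0, 0, 0], [0, 0, 0.53, 0, 0, 0], [0, 0, 0.53, 0, 0, 0]],
])

```text
time_s: 4.58
position: [0.4567, -0.2895, 0.1864]
tcp_rot: [[0.997, 0.079, -0.001], [0.079, -0.997, 0.001], [-0.001, -0.001, -1.0]]
force: [0.4, -1.1, 0.2]
opening: 0.634
grasp_force: 0.0
```

Call:
play_rows([
  [[0, 0, 0, 0, 0, 0], [0, 0, 0, 0, 0, 0], [0, 0, 0, 0, 0, 0], [0, 0, 0, 0, 0, 0], [0, 0, 0, 0, 0, 0], [0, 0, 0, 0, 0, 0]],
], fingers=0.0)

```text
time_s: 5.08
position: [0.4564, -0.2887, 0.1888]
tcp_rot: [[0.997, 0.08, 0.001], [0.08, -0.997, -0.001], [0.001, 0.001, -1.0]]
force: [-0.1, 1.7, 4.8]
opening: 0.273
grasp_force: 30.0
```

```bash
cat >> cyc.py <<'E'
def place(P,y):
    p,R=rackpose(.022,y,.012,.34);u=-R[:,2];h=p+.19*u
    Rm=P.R@Ro.from_rotvec(.5*Ro.from_matrix(P.R.T@R).as_rotvec()).as_matrix()
    P.go((P.p+h)/2,Rm,'mid');P.go(h,R,'hover');P.go(p+.012*u,R,'near');P.go(p-.003*u,R,'touch')
E
python3 - <<'E'
from cyc import *
P=Plan([.456,-.2885,.188],down(np.radians(4.6)));P.go([.456,-.2885,.43],down(np.radians(4.6)));place(P,.1);P.save();finish(P,.1)
E
```

```text
| [0.0, 0.0, -0.242, 0.0, 0.0, 0.0] rows>= 6
mid | [0.0312, -0.1928, 0.0355, -1.1, 9.7, 6.5] rows>= 5
hover | [0.0032, -0.1955, 0.0348, -1.1, 9.7, 6.6] rows>= 5
near | [0.0, 0.0001, 0.178, -0.0, -0.0, -0.0] rows>= 5
touch | [0.0, 0.0001, 0.015, -0.0, -0.0, -0.0] rows>= 1
push | [0.0045, -0.0001, 0.0007, -0.0, -0.0, -0.0] rows>= 1
lean; then open .036 | [-0.0088, 0.0001, -0.0006, -0.0, 2.6, -0.0] rows>= 1
retract | [0.0001, -0.0002, -0.2, -0.0, -0.0, -0.0] rows>= 5
```

Scaled: -0.242 m is -0.605, -0.21 m is -0.525.

Call:
play_rows([
  [[0, 0, -0.05, 0, 0, 0], [0, 0, -0.1375, 0, 0, 0], [0, 0, -0.2375, 0, 0, 0], [0, 0, -0.3375, 0, 0, 0], [0, 0, -0.4375, 0, 0, 0], [0, 0, -0.525, 0, 0, 0], [0, 0, -0.605, 0, 0, 0], [0, 0, -0.605, 0, 0, 0]],
])

```text
time_s: 5.75
position: [0.4582, -0.2904, 0.438]
tcp_rot: [[0.997, 0.08, 0.011], [0.08, -0.997, -0.011], [0.01, 0.012, -1.0]]
force: [0.1, -0.1, 0.3]
opening: 0.272
grasp_force: 30.0
```

Scaled: -0.1928 m is -0.482, 0.012 m is 0.03, 9.7 degrees is 0.1078.

Call:
play_rows([
  [[0.015, -0.0925, 0.0175, -0.0022, 0.0222, 0.0144], [0.03, -0.19, 0.035, -0.0044, 0.0433, 0.0289], [0.0475, -0.2875, 0.0525, -0.0072, 0.0644, 0.0433], [0.0625, -0.3875, 0.07, -0.01, 0.0867, 0.0578], [0.078, -0.482, 0.0888, -0.0122, 0.1078, 0.0722], [0.078, -0.482, 0.0888, -0.0122, 0.1078, 0.0722]],
])

```text
time_s: 6.25
position: [0.468, -0.0863, 0.3919]
tcp_rot: [[0.986, -0.029, 0.164], [-0.028, -1.0, -0.007], [0.164, 0.003, -0.987]]
force: [-1.0, 0.1, -0.6]
opening: 0.274
grasp_force: 30.0
```

Scaled: -0.1955 m is -0.4888, 0.028 m is 0.07, 9.7 degrees is 0.1078.

Call:
play_rows([
  [[0.0013, -0.0925, 0.0175, -0.0022, 0.0222, 0.0144], [0.0025, -0.19, 0.035, -0.0044, 0.0433, 0.0289], [0.005, -0.2875, 0.0525, -0.0072, 0.0644, 0.0433], [0.0075, -0.3875, 0.07, -0.01, 0.0867, 0.0578], [0.0075, -0.45, 0.08, -0.0111, 0.1, 0.0667], [0.008, -0.4888, 0.087, -0.0122, 0.1078, 0.0733], [0.008, -0.4888, 0.087, -0.0122, 0.1078, 0.0733], [0.008, -0.4888, 0.087, -0.0122, 0.1078, 0.0733]],
])

```text
time_s: 6.92
position: [0.4868, 0.1014, 0.3582]
tcp_rot: [[0.933, -0.147, 0.328], [-0.139, -0.989, -0.049], [0.332, 0.0, -0.943]]
force: [0.5, 0.7, -1.0]
opening: 0.273
grasp_force: 30.0
```

```bash
python3 - <<'E'
from h import *; from fit import *; import pickle
np.set_printoptions(precision=4,suppress=True)
s=bot.read_state();print(s['position'],s['tcp_rot'])
d={n:cap(n,n+'2.png') for n in('side','top','wrist')};pickle.dump(d,open('v2.pkl','wb'))
# predicted foot & top
R=np.array(s['tcp_rot']);p=np.array(s['position'])
for n in('side','top','wrist'):
    print(n,proj(d[n],[p+R[:,2]*.178,p-R[:,2]*.022]).round(0).tolist())
E
```

```text
[0.4868 0.1014 0.3582] [[ 0.9332 -0.1473  0.3279]
 [-0.1389 -0.9891 -0.049 ]
 [ 0.3315  0.0002 -0.9434]]
side [[315.0, 249.0], [351.0, 175.0]]
top [[250.0, 259.0], [222.0, 281.0]]
wrist [[315.0, 220.0], [312.0, 362.0]]
```

View pics/wrist2.png

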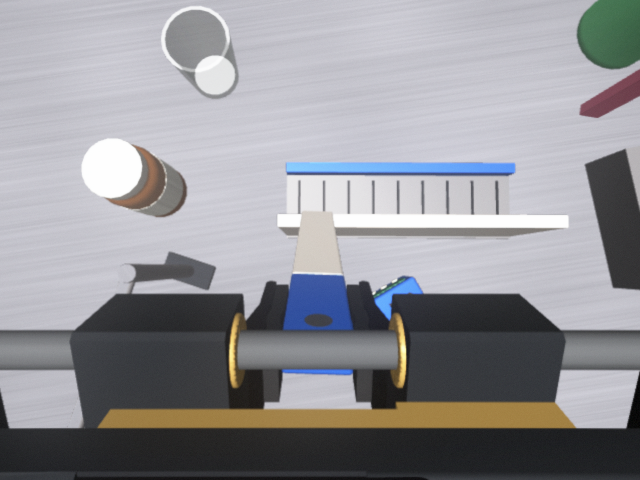

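View pics/side2.png

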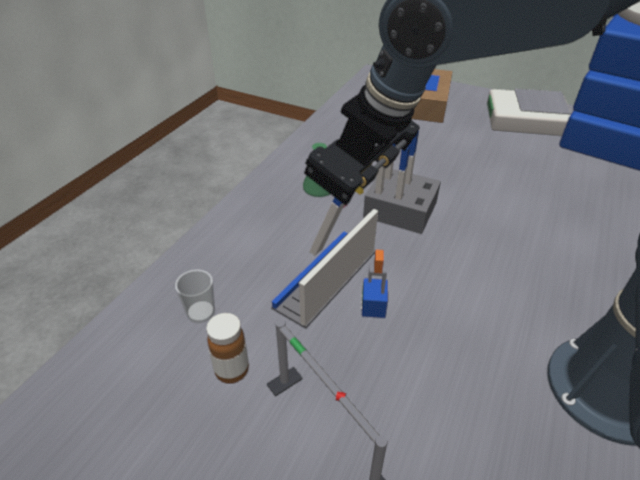

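The paddle is held straight in the jaws. Its foot is at wrist (318,212), above the rack bay, and the kerb is horizontal in view, so the yaw is right. I'll lower it.

Scaled: 0.178 m is 0.445, 0.17 m is 0.425.

Call:
play_rows([
  [[0, 0, 0.075, 0, 0, 0], [0, 0, 0.1625, 0, 0, 0], [0, 0, 0.25, 0, 0, 0], [0, 0, 0.325, 0, 0, 0], [0, 0, 0.3875, 0, 0, 0], [0, 0, 0.425, 0, 0, 0], [0, 0, 0.445, 0, 0, 0], [0, 0, 0.445, 0, 0, 0]],
])

```text
time_s: 7.73
position: [0.5464, 0.0907, 0.1895]
tcp_rot: [[0.933, -0.152, 0.327], [-0.144, -0.988, -0.05], [0.331, -0.0, -0.944]]
force: [0.3, -0.0, -0.9]
opening: 0.272
grasp_force: 30.0
```

Scaled: 0.015 m is 0.0375, 0.012 m is 0.03.

Call:
play_rows([
  [[0, 0, 0.0075, 0, 0, 0], [0, 0, 0.015, 0, 0, 0], [0, 0, 0.0225, 0, 0, 0], [0, 0, 0.03, 0, 0, 0], [0, 0, 0.0375, 0, 0, 0], [0, 0, 0.0375, 0, 0, 0]],
])

```text
time_s: 8.23
position: [0.552, 0.0918, 0.1788]
tcp_rot: [[0.931, -0.15, 0.333], [-0.142, -0.989, -0.049], [0.337, -0.002, -0.942]]
force: [-5.0, 1.2, 10.1]
opening: 0.273
grasp_force: 29.8
```

Scaled: 0.0045 m is 0.0113, 0.003 m is 0.0075.

Call:
play_rows([
  [[0.0038, 0, 0, 0, 0, 0], [0.0075, 0, 0, 0, 0, 0], [0.0113, 0, 0.0013, 0, 0, 0], [0.0113, 0, 0.0013, 0, 0, 0], [0.0113, 0, 0.0013, 0, 0, 0]],
])

```text
time_s: 8.65
position: [0.5555, 0.0913, 0.1797]
tcp_rot: [[0.931, -0.15, 0.332], [-0.142, -0.989, -0.049], [0.335, -0.002, -0.942]]
force: [-4.3, 2.4, 11.1]
opening: 0.272
grasp_force: 30.0
```

Scaled: -0.0088 m is -0.022, -0.006 m is -0.015, 2.6 degrees is 0.0289.

Call:
play_rows([
  [[-0.0075, 0, 0, 0, 0.0089, 0], [-0.015, 0, 0, 0, 0.0189, 0], [-0.022, 0, -0.0015, 0, 0.0289, 0], [-0.022, 0, -0.0015, 0, 0.0289, 0], [-0.022, 0, -0.0015, 0, 0.0289, 0]],
])

```text
time_s: 9.07
position: [0.5482, 0.0923, 0.1768]
tcp_rot: [[0.915, -0.149, 0.375], [-0.139, -0.989, -0.055], [0.379, -0.002, -0.926]]
force: [-2.4, 0.1, 5.5]
opening: 0.267
grasp_force: 30.0
```

Call:
play_rows([
  [[0, 0, 0, 0, 0, 0], [0, 0, 0, 0, 0, 0], [0, 0, 0, 0, 0, 0], [0, 0, 0, 0, 0, 0], [0, 0, 0, 0, 0, 0]],
], fingers=0.036)

```text
time_s: 9.48
position: [0.5471, 0.092, 0.1753]
tcp_rot: [[0.916, -0.15, 0.371], [-0.14, -0.989, -0.056], [0.375, -0.001, -0.927]]
force: [0.5, 0.2, 0.8]
opening: 0.411
grasp_force: 0.0
```

Call:
play_rows([
  [[0, 0, -0.05, 0, 0, 0], [0, 0, -0.125, 0, 0, 0], [0, 0, -0.225, 0, 0, 0], [0, 0, -0.325, 0, 0, 0], [0, 0, -0.425, 0, 0, 0], [0, 0, -0.5, 0, 0, 0], [0, 0, -0.5, 0, 0, 0]],
])

```text
time_s: 10.07
position: [0.4741, 0.1037, 0.3677]
tcp_rot: [[0.911, -0.149, 0.384], [-0.139, -0.989, -0.055], [0.387, -0.003, -0.922]]
force: [0.4, 1.2, 0.3]
opening: 0.417
grasp_force: 0.0
```

```bash
python3 - <<'E'
from h import *; from fit import *; import pickle
d={n:cap(n) for n in('side','top','wrist')};pickle.dump(d,open('v3.pkl','wb'))
a=cv2.resize(d['side']['frame'][200:340,250:410],(400,350));b=d['wrist']['frame'][60:410,180:580]
cv2.imwrite('pics/p3.png',np.hstack([a,b])[:,:,::-1])
from plan import *; s=bot.read_state();P=Plan();from_=P
from cyc import *
P=Plan();finish(P,.1);P.save();print(P.p,s['position'])
E
```

```text
push | [0.0045, -0.0001, 0.0007, -0.0, -0.0, -0.0] rows>= 1
lean; then open .036 | [-0.0088, 0.0001, -0.0006, -0.0, 2.6, -0.0] rows>= 1
retract | [0.0001, -0.0002, -0.2, -0.0, -0.0, -0.0] rows>= 5
[0.47277602 0.10313577 0.36077722] [0.4723472  0.10310938 0.3606221 ]
```

View pics/p3.png

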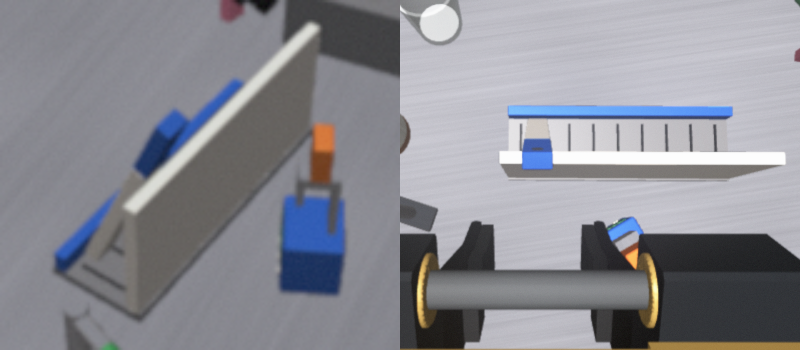

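The first paddle leans on the board edge with its foot at the kerb (crop right: foot ~(537,118), top ~(537,165)). I'll check that numerically and plan the next one.

```bash
cat > chk.py <<'E'
from fit import *; from cyc import *
np.set_printoptions(precision=4,suppress=True)
def lean(q,pts): # fx,y,fz,tilt
    _,R=rackpose(q[0],q[1],q[2],q[3]); M=np.stack([R[:,0],-R[:,1],-R[:,2]],1)
    return pts@M.T+np.array([*RK,0])+rx*q[0]+ry*q[1]+[0,0,q[2]]
def check(views,y):
    B=box([-.007,-.012,.14],[.007,.012,.2]); f0=np.array([.025,y,.011,.38])
    q,e=fitbox([(c,mask(c,'blue')) for c in views],B,lean,f0,[.004,.004,.0,.03],prior=np.array([1,1,.0001,1]),pad=4)
    print('lean fit fx,y,fz,tilt',q,np.round(e,2))
E
python3 - <<'E'
from chk import *; import pickle
d=pickle.load(open('v3.pkl','rb')); check([d['wrist'],d['top'],d['side']],.1)
check([d['wrist']],.1)
P=Plan();pick(P,.508,-.2868,.055);place(P,.05);finish(P,.05)
E
```

```text
lean fit fx,y,fz,tilt [0.0248 0.1003 0.011  0.3834] [0.07 0.12 0.3 ]
lean fit fx,y,fz,tilt [0.0252 0.1003 0.011  0.3831] [0.07]
above (fingers .055) | [0.1013, 0.3802, -0.0016, 2.2, -22.0, -11.6] rows>= 10
down | [-0.0, -0.0, 0.212, 0.0, -0.0, -0.0] rows>= 6
lift (after close) | [-0.0, 0.0, -0.242, 0.0, -0.0, -0.0] rows>= 6
mid | [-0.0049, -0.1697, 0.0355, -1.0, 9.7, 5.8] rows>= 5
hover | [-0.0275, -0.1685, 0.0298, -1.0, 9.7, 5.8] rows>= 5
near | [-0.0, -0.0001, 0.178, 0.0, 0.0, 0.0] rows>= 5
touch | [-0.0, 0.0, 0.015, 0.0, 0.0, 0.0] rows>= 1
push | [0.0045, 0.0, 0.0007, 0.0, 0.0, 0.0] rows>= 1
lean; then open .036 | [-0.0088, 0.0, -0.0006, 0.0, 2.6, 0.0] rows>= 1
retract | [0.0001, 0.0001, -0.2, 0.0, -0.0, 0.0] rows>= 5
```

```bash
cat >> cyc.py <<'E'
def pick(P,x,y,yaw=.05,z=.188):
    R=down(yaw);h=np.array([x,y,.40]);Rm=P.R@Ro.from_rotvec(.5*Ro.from_matrix(P.R.T@R).as_rotvec()).as_matrix()
    P.go((P.p+h)/2,Rm,'back (fingers .055)');P.go(h,R,'above');P.go([x,y,z],R,'down');P.go([x,y,.43],R,'lift (after close)')
E
python3 - <<'E'
from cyc import *
P=Plan()
for a,y in [((.508,-.2868,.055),.05),((.5603,-.2852,.05),0),((.5107,-.3566,.045),-.05),((.5628,-.3551,.035),-.1)]:
    print('=====',y);pick(P,*a);place(P,y);finish(P,y)
P.save()
E
```

```text
===== 0.05
back (fingers .055) | [0.0507, 0.1901, -0.0008, 1.1, -11.0, -5.8] rows>= 5
above | [0.0298, 0.1941, -0.0123, 1.1, -11.0, -5.8] rows>= 5
down | [-0.0, -0.0, 0.212, 0.0, -0.0, -0.0] rows>= 6
lift (after close) | [0.0, -0.0, -0.242, 0.0, -0.0, -0.0] rows>= 6
mid | [-0.0048, -0.1697, 0.0355, -1.0, 9.7, 5.8] rows>= 5
hover | [-0.0276, -0.1686, 0.0298, -1.0, 9.7, 5.8] rows>= 5
near | [0.0, -0.0, 0.178, 0.0, 0.0, 0.0] rows>= 5
touch | [0.0, -0.0, 0.015, 0.0, 0.0, 0.0] rows>= 1
push | [0.0045, -0.0, 0.0007, 0.0, 0.0, 0.0] rows>= 1
lean; then open .036 | [-0.0088, -0.0, -0.0006, 0.0, 2.6, 0.0] rows>= 1
retract | [0.0001, 0.0, -0.2, 0.0, -0.0, 0.0] rows>= 5
===== 0
back (fingers .055) | [0.0743, 0.1605, 0.0091, 1.1, -11.0, -5.7] rows>= 5
above | [0.0582, 0.1671, -0.0069, 1.1, -11.0, -5.6] rows>= 5
down | [0.0, -0.0001, 0.212, 0.0, -0.0, -0.0] rows>= 6
lift (after close) | [0.0, 0.0001, -0.242, 0.0, -0.0, -0.0] rows>= 6
mid | [-0.0368, -0.1457, 0.0355, -1.0, 9.7, 5.7] rows>= 4
hover | [-0.0562, -0.1415, 0.025, -0.9, 9.7, 5.6] rows>= 4
near | [0.0001, 0.0, 0.178, -0.0, 0.0, 0.0] rows>
[... 899 characters left out ...]
, -0.0] rows>= 5
===== -0.1
back (fingers .055) | [0.0804, 0.1448, 0.0116, 1.0, -11.0, -5.2] rows>= 4
above | [0.0674, 0.1515, -0.0053, 1.1, -11.0, -5.3] rows>= 4
down | [0.0, 0.0001, 0.212, -0.0, -0.0, -0.0] rows>= 6
lift (after close) | [0.0, -0.0001, -0.242, -0.0, -0.0, -0.0] rows>= 6
mid | [-0.0481, -0.1309, 0.0356, -0.9, 9.7, 5.2] rows>= 4
hover | [-0.0649, -0.1262, 0.024, -0.9, 9.7, 5.3] rows>= 4
near | [0.0001, 0.0001, 0.178, -0.0, 0.0, -0.0] rows>= 5
touch | [0.0, 0.0, 0.015, -0.0, 0.0, -0.0] rows>= 1
push | [0.0046, 0.0, 0.0007, -0.0, 0.0, -0.0] rows>= 1
lean; then open .036 | [-0.0088, 0.0, -0.0006, -0.0, 2.6, -0.0] rows>= 1
retract | [-0.0, -0.0001, -0.2, -0.0, 0.0, -0.0] rows>= 5
```

Scaled: 0.1901 m is 0.4753, 0.152 m is 0.38, -11 degrees is -0.1222.

Call:
play_rows([
  [[0.025, 0.095, 0, 0.0022, -0.0244, -0.0133], [0.05, 0.19, 0, 0.0044, -0.0489, -0.0256], [0.075, 0.285, 0, 0.0067, -0.0733, -0.0389], [0.1, 0.38, 0, 0.0089, -0.0978, -0.0511], [0.1268, 0.4753, -0.002, 0.0122, -0.1222, -0.0644], [0.1268, 0.4753, -0.002, 0.0122, -0.1222, -0.0644]],
], fingers=0.055)

```text
time_s: 10.72
position: [0.4932, -0.0997, 0.3794]
tcp_rot: [[0.98, -0.056, 0.19], [-0.052, -0.998, -0.023], [0.191, 0.013, -0.982]]
force: [0.4, 0.2, -0.6]
opening: 0.622
grasp_force: 0.0
```

Scaled: 0.1941 m is 0.4853, 0.18 m is 0.45, -11 degrees is -0.1222.

Call:
play_rows([
  [[0.015, 0.095, -0.005, 0.0022, -0.0244, -0.0133], [0.03, 0.195, -0.0125, 0.0044, -0.0489, -0.0256], [0.045, 0.2925, -0.0175, 0.0067, -0.0733, -0.0389], [0.06, 0.3875, -0.025, 0.0089, -0.0978, -0.0511], [0.07, 0.45, -0.0288, 0.0111, -0.1133, -0.06], [0.0745, 0.4853, -0.0308, 0.0122, -0.1222, -0.0644], [0.0745, 0.4853, -0.0308, 0.0122, -0.1222, -0.0644], [0.0745, 0.4853, -0.0308, 0.0122, -0.1222, -0.0644]],
])

```text
time_s: 11.38
position: [0.5077, -0.2869, 0.3972]
tcp_rot: [[0.999, 0.052, -0.003], [0.052, -0.999, 0.004], [-0.003, -0.004, -1.0]]
force: [0.4, 0.1, -0.7]
opening: 0.629
grasp_force: 0.0
```

Scaled: 0.212 m is 0.53, 0.2 m is 0.5.

Call:
play_rows([
  [[0, 0, 0.0875, 0, 0, 0], [0, 0, 0.175, 0, 0, 0], [0, 0, 0.275, 0, 0, 0], [0, 0, 0.375, 0, 0, 0], [0, 0, 0.45, 0, 0, 0], [0, 0, 0.5, 0, 0, 0], [0, 0, 0.53, 0, 0, 0], [0, 0, 0.53, 0, 0, 0]],
])

```text
time_s: 12.05
position: [0.5056, -0.283, 0.1845]
tcp_rot: [[0.998, 0.055, -0.007], [0.055, -0.998, 0.006], [-0.006, -0.007, -1.0]]
force: [-0.5, 0.5, 0.7]
opening: 0.633
grasp_force: 0.0
```

Call:
play_rows([
  [[0, 0, 0, 0, 0, 0], [0, 0, 0, 0, 0, 0], [0, 0, 0, 0, 0, 0], [0, 0, 0, 0, 0, 0], [0, 0, 0, 0, 0, 0], [0, 0, 0, 0, 0, 0]],
], fingers=0.0)

```text
time_s: 12.55
position: [0.5082, -0.287, 0.189]
tcp_rot: [[0.999, 0.054, 0.001], [0.054, -0.999, -0.001], [0.001, 0.001, -1.0]]
force: [0.7, -0.1, 5.1]
opening: 0.27
grasp_force: 29.9
```

Scaled: -0.242 m is -0.605, -0.21 m is -0.525.

Call:
play_rows([
  [[0, 0, -0.05, 0, 0, 0], [0, 0, -0.1375, 0, 0, 0], [0, 0, -0.2375, 0, 0, 0], [0, 0, -0.3375, 0, 0, 0], [0, 0, -0.4375, 0, 0, 0], [0, 0, -0.525, 0, 0, 0], [0, 0, -0.605, 0, 0, 0], [0, 0, -0.605, 0, 0, 0]],
])

```text
time_s: 13.22
position: [0.5101, -0.2886, 0.4387]
tcp_rot: [[0.998, 0.054, 0.012], [0.054, -0.998, -0.01], [0.012, 0.011, -1.0]]
force: [0.2, -0.9, 0.1]
opening: 0.276
grasp_force: 29.9
```

Scaled: -0.1697 m is -0.4243, -0.136 m is -0.34, 9.7 degrees is 0.1078.

Call:
play_rows([
  [[-0.0025, -0.085, 0.0175, -0.0022, 0.0222, 0.0133], [-0.005, -0.17, 0.035, -0.0044, 0.0433, 0.0256], [-0.0075, -0.255, 0.0525, -0.0067, 0.0644, 0.0389], [-0.01, -0.34, 0.07, -0.0089, 0.0867, 0.0511], [-0.012, -0.4243, 0.0888, -0.0111, 0.1078, 0.0644], [-0.012, -0.4243, 0.0888, -0.0111, 0.1078, 0.0644]],
])

```text
time_s: 13.72
position: [0.4894, -0.1108, 0.392]
tcp_rot: [[0.986, -0.044, 0.163], [-0.043, -0.999, -0.009], [0.163, 0.002, -0.987]]
force: [-0.1, 0.5, -1.9]
opening: 0.274
grasp_force: 29.9
```

Scaled: -0.1686 m is -0.4215, -0.158 m is -0.395, 9.7 degrees is 0.1078.

Call:
play_rows([
  [[-0.0125, -0.085, 0.015, -0.0022, 0.0222, 0.0133], [-0.0275, -0.17, 0.03, -0.0044, 0.0433, 0.0256], [-0.04, -0.255, 0.045, -0.0067, 0.0644, 0.0389], [-0.055, -0.34, 0.06, -0.0089, 0.0867, 0.0511], [-0.065, -0.395, 0.07, -0.01, 0.1, 0.06], [-0.069, -0.4215, 0.0745, -0.0111, 0.1078, 0.0644], [-0.069, -0.4215, 0.0745, -0.0111, 0.1078, 0.0644], [-0.069, -0.4215, 0.0745, -0.0111, 0.1078, 0.0644]],
])

```text
time_s: 14.38
position: [0.4796, 0.0517, 0.3589]
tcp_rot: [[0.933, -0.148, 0.329], [-0.139, -0.989, -0.05], [0.333, 0.001, -0.943]]
force: [0.0, 0.0, -0.9]
opening: 0.275
grasp_force: 29.9
```

Call:
play_rows([
  [[0, 0, 0.075, 0, 0, 0], [0, 0, 0.1625, 0, 0, 0], [0, 0, 0.25, 0, 0, 0], [0, 0, 0.325, 0, 0, 0], [0, 0, 0.3875, 0, 0, 0], [0, 0, 0.425, 0, 0, 0], [0, 0, 0.445, 0, 0, 0], [0, 0, 0.445, 0, 0, 0]],
])

```text
time_s: 15.05
position: [0.5391, 0.041, 0.1896]
tcp_rot: [[0.933, -0.152, 0.327], [-0.143, -0.988, -0.051], [0.331, 0.001, -0.944]]
force: [-1.1, -0.2, -0.9]
opening: 0.274
grasp_force: 29.9
```

Scaled: 0.015 m is 0.0375, 0.012 m is 0.03.

Call:
play_rows([
  [[0, 0, 0.0075, 0, 0, 0], [0, 0, 0.015, 0, 0, 0], [0, 0, 0.0225, 0, 0, 0], [0, 0, 0.03, 0, 0, 0], [0, 0, 0.0375, 0, 0, 0], [0, 0, 0.0375, 0, 0, 0]],
])

```text
time_s: 15.55
position: [0.5442, 0.0421, 0.1788]
tcp_rot: [[0.931, -0.15, 0.333], [-0.141, -0.989, -0.05], [0.336, -0.0, -0.942]]
force: [-5.0, 0.4, 9.4]
opening: 0.269
grasp_force: 29.9
```

Scaled: 0.0045 m is 0.0113, 0.003 m is 0.0075.

Call:
play_rows([
  [[0.0038, 0, 0, 0, 0, 0], [0.0075, 0, 0, 0, 0, 0], [0.0113, 0, 0.0018, 0, 0, 0], [0.0113, 0, 0.0018, 0, 0, 0], [0.0113, 0, 0.0018, 0, 0, 0]],
])

```text
time_s: 15.97
position: [0.548, 0.0416, 0.1798]
tcp_rot: [[0.931, -0.149, 0.332], [-0.141, -0.989, -0.05], [0.336, -0.0, -0.942]]
force: [-5.1, 1.4, 10.7]
opening: 0.273
grasp_force: 30.0
```

Scaled: -0.0088 m is -0.022, -0.006 m is -0.015, 2.6 degrees is 0.0289.

Call:
play_rows([
  [[-0.0075, 0, 0, 0, 0.0089, 0], [-0.015, 0, 0, 0, 0.0189, 0], [-0.022, 0, -0.0015, 0, 0.0289, 0], [-0.022, 0, -0.0015, 0, 0.0289, 0], [-0.022, 0, -0.0015, 0, 0.0289, 0]],
])

```text
time_s: 16.38
position: [0.5406, 0.0425, 0.1769]
tcp_rot: [[0.915, -0.149, 0.375], [-0.138, -0.989, -0.057], [0.379, 0.0, -0.925]]
force: [-2.2, 0.2, 6.6]
opening: 0.277
grasp_force: 30.0
```

Call:
play_rows([
  [[0, 0, 0, 0, 0, 0], [0, 0, 0, 0, 0, 0], [0, 0, 0, 0, 0, 0], [0, 0, 0, 0, 0, 0], [0, 0, 0, 0, 0, 0]],
], fingers=0.036)

```text
time_s: 16.8
position: [0.5395, 0.0424, 0.1753]
tcp_rot: [[0.917, -0.15, 0.371], [-0.139, -0.989, -0.056], [0.375, 0.0, -0.927]]
force: [-0.3, -0.0, 0.6]
opening: 0.408
grasp_force: 0.0
```

Scaled: -0.2 m is -0.5, -0.17 m is -0.425.

Call:
play_rows([
  [[0, 0, -0.05, 0, 0, 0], [0, 0, -0.125, 0, 0, 0], [0, 0, -0.225, 0, 0, 0], [0, 0, -0.325, 0, 0, 0], [0, 0, -0.425, 0, 0, 0], [0, 0, -0.5, 0, 0, 0], [0, 0, -0.5, 0, 0, 0], [0, 0, -0.5, 0, 0, 0]],
])

```text
time_s: 17.47
position: [0.4655, 0.0538, 0.363]
tcp_rot: [[0.915, -0.149, 0.376], [-0.138, -0.989, -0.057], [0.38, 0.0, -0.925]]
force: [-0.3, 0.5, -0.9]
opening: 0.415
grasp_force: 0.0
```

```bash
cat >> chk.py <<'E'
def look(ys,tag):
    from h import cap,bot
    import pickle
    d={n:cap(n,n+tag+'.png') for n in('side','top','wrist')};pickle.dump(d,open('v'+tag+'.pkl','wb'))
    for y in ys: check([d['wrist'],d['top']],y)
    print(bot.read_state()['position'])
E
python3 -c "
from chk import *
look([.1,.05],'4')"
```

```text
lean fit fx,y,fz,tilt [0.0249 0.1    0.011  0.3801] [0.12 0.12]
lean fit fx,y,fz,tilt [0.0248 0.0499 0.011  0.3833] [0.08 0.11]
[0.4645 0.0537 0.3593]
```

Perfect. On to paddle 3.

Scaled: 0.1605 m is 0.4013, 0.128 m is 0.32, -11 degrees is -0.1222.

Call:
play_rows([
  [[0.0375, 0.08, 0.005, 0.0022, -0.0244, -0.0133], [0.075, 0.16, 0.01, 0.0044, -0.0489, -0.0256], [0.1125, 0.24, 0.0125, 0.0067, -0.0733, -0.0389], [0.15, 0.32, 0.0175, 0.0089, -0.0978, -0.0511], [0.1858, 0.4013, 0.0228, 0.0122, -0.1222, -0.0633], [0.1858, 0.4013, 0.0228, 0.0122, -0.1222, -0.0633]],
], fingers=0.055)

```text
time_s: 18.12
position: [0.5163, -0.1229, 0.3792]
tcp_rot: [[0.98, -0.055, 0.19], [-0.051, -0.998, -0.023], [0.191, 0.013, -0.981]]
force: [0.3, -0.6, -0.6]
opening: 0.624
grasp_force: 0.0
```

Scaled: 0.1671 m is 0.4178, 0.023 m is 0.0575, -11 degrees is -0.1222.

Call:
play_rows([
  [[0.0275, 0.0825, -0.0025, 0.0022, -0.0244, -0.0133], [0.0575, 0.1675, -0.0075, 0.0044, -0.0489, -0.0256], [0.0875, 0.25, -0.01, 0.0067, -0.0733, -0.0389], [0.115, 0.335, -0.015, 0.0089, -0.0978, -0.0511], [0.135, 0.3875, -0.0163, 0.0111, -0.1133, -0.0589], [0.1455, 0.4178, -0.0173, 0.0122, -0.1222, -0.0622], [0.1455, 0.4178, -0.0173, 0.0122, -0.1222, -0.0622], [0.1455, 0.4178, -0.0173, 0.0122, -0.1222, -0.0622]],
])

```text
time_s: 18.78
position: [0.5599, -0.2851, 0.3972]
tcp_rot: [[0.999, 0.048, -0.004], [0.048, -0.999, 0.003], [-0.003, -0.003, -1.0]]
force: [-0.4, 0.4, -0.2]
opening: 0.631
grasp_force: 0.0
```

Scaled: 0.212 m is 0.53, 0.2 m is 0.5.

Call:
play_rows([
  [[0, 0, 0.0875, 0, 0, 0], [0, 0, 0.175, 0, 0, 0], [0, 0, 0.275, 0, 0, 0], [0, 0, 0.375, 0, 0, 0], [0, 0, 0.45, 0, 0, 0], [0, 0, 0.5, 0, 0, 0], [0, 0, 0.53, 0, 0, 0], [0, 0, 0.53, 0, 0, 0]],
])

```text
time_s: 19.45
position: [0.5581, -0.2826, 0.185]
tcp_rot: [[0.999, 0.05, -0.006], [0.05, -0.999, 0.004], [-0.006, -0.005, -1.0]]
force: [-0.2, 0.0, -0.1]
opening: 0.635
grasp_force: 0.0
```

Call:
play_rows([
  [[0, 0, 0, 0, 0, 0], [0, 0, 0, 0, 0, 0], [0, 0, 0, 0, 0, 0], [0, 0, 0, 0, 0, 0], [0, 0, 0, 0, 0, 0], [0, 0, 0, 0, 0, 0]],
], fingers=0.0)

```text
time_s: 19.95
position: [0.5604, -0.2855, 0.1891]
tcp_rot: [[0.999, 0.049, 0.001], [0.049, -0.999, -0.001], [0.001, 0.001, -1.0]]
force: [-0.8, -0.4, 4.2]
opening: 0.273
grasp_force: 30.0
```

Scaled: -0.242 m is -0.605, -0.21 m is -0.525.

Call:
play_rows([
  [[0, 0, -0.05, 0, 0, 0], [0, 0, -0.1375, 0, 0, 0], [0, 0, -0.2375, 0, 0, 0], [0, 0, -0.3375, 0, 0, 0], [0, 0, -0.4375, 0, 0, 0], [0, 0, -0.525, 0, 0, 0], [0, 0, -0.605, 0, 0, 0], [0, 0, -0.605, 0, 0, 0]],
])

```text
time_s: 20.62
position: [0.5623, -0.2868, 0.4391]
tcp_rot: [[0.999, 0.049, 0.013], [0.049, -0.999, -0.01], [0.013, 0.011, -1.0]]
force: [0.2, 0.1, 0.0]
opening: 0.272
grasp_force: 30.0
```

Scaled: -0.1457 m is -0.3643, -0.117 m is -0.2925, 9.7 degrees is 0.1078.

Call:
play_rows([
  [[-0.0175, -0.0725, 0.0175, -0.0022, 0.0222, 0.0133], [-0.0375, -0.145, 0.035, -0.0044, 0.0433, 0.0256], [-0.055, -0.22, 0.0525, -0.0067, 0.0644, 0.0389], [-0.075, -0.2925, 0.07, -0.0089, 0.0867, 0.0511], [-0.092, -0.3643, 0.0888, -0.0111, 0.1078, 0.0633], [-0.092, -0.3643, 0.0888, -0.0111, 0.1078, 0.0633]],
])

```text
time_s: 21.12
position: [0.5104, -0.1349, 0.3913]
tcp_rot: [[0.986, -0.048, 0.16], [-0.047, -0.999, -0.01], [0.161, 0.002, -0.987]]
force: [-0.5, 0.8, -0.6]
opening: 0.274
grasp_force: 30.0
```

Scaled: -0.1415 m is -0.3538, 0.01 m is 0.025, 9.7 degrees is 0.1078.

Call:
play_rows([
  [[-0.0275, -0.07, 0.0125, -0.0022, 0.0222, 0.0133], [-0.055, -0.14, 0.025, -0.0044, 0.0433, 0.0256], [-0.085, -0.2125, 0.0375, -0.0067, 0.0644, 0.0389], [-0.1125, -0.2825, 0.05, -0.0089, 0.0867, 0.0511], [-0.13, -0.33, 0.0575, -0.01, 0.1, 0.0589], [-0.1405, -0.3538, 0.0625, -0.01, 0.1078, 0.0622], [-0.1405, -0.3538, 0.0625, -0.01, 0.1078, 0.0622], [-0.1405, -0.3538, 0.0625, -0.01, 0.1078, 0.0622]],
])

```text
time_s: 21.78
position: [0.4721, 0.0022, 0.3591]
tcp_rot: [[0.933, -0.147, 0.329], [-0.139, -0.989, -0.05], [0.333, 0.001, -0.943]]
force: [-0.0, -1.5, -0.1]
opening: 0.274
grasp_force: 30.0
```

Call:
play_rows([
  [[0, 0, 0.075, 0, 0, 0], [0, 0, 0.1625, 0, 0, 0], [0, 0, 0.25, 0, 0, 0], [0, 0, 0.325, 0, 0, 0], [0, 0, 0.3875, 0, 0, 0], [0, 0, 0.425, 0, 0, 0], [0, 0, 0.445, 0, 0, 0], [0, 0, 0.445, 0, 0, 0]],
])

```text
time_s: 22.45
position: [0.5317, -0.0081, 0.1896]
tcp_rot: [[0.933, -0.15, 0.327], [-0.142, -0.989, -0.05], [0.331, 0.0, -0.944]]
force: [-1.0, 0.0, -1.2]
opening: 0.272
grasp_force: 30.0
```

Scaled: 0.015 m is 0.0375, 0.012 m is 0.03.

Call:
play_rows([
  [[0, 0, 0.0075, 0, 0, 0], [0, 0, 0.015, 0, 0, 0], [0, 0, 0.0225, 0, 0, 0], [0, 0, 0.03, 0, 0, 0], [0, 0, 0.0375, 0, 0, 0], [0, 0, 0.0375, 0, 0, 0]],
])

```text
time_s: 22.95
position: [0.5366, -0.0074, 0.1789]
tcp_rot: [[0.931, -0.149, 0.333], [-0.14, -0.989, -0.05], [0.336, -0.0, -0.942]]
force: [-3.8, 1.2, 10.5]
opening: 0.272
grasp_force: 30.0
```

Scaled: 0.0045 m is 0.0113, 0.003 m is 0.0075.

Call:
play_rows([
  [[0.0038, 0, 0, 0, 0, 0], [0.0075, 0, 0, 0, 0, 0], [0.0113, 0, 0.0018, 0, 0, 0], [0.0113, 0, 0.0018, 0, 0, 0], [0.0113, 0, 0.0018, 0, 0, 0]],
])

```text
time_s: 23.37
position: [0.5404, -0.0078, 0.1799]
tcp_rot: [[0.932, -0.148, 0.332], [-0.14, -0.989, -0.05], [0.336, -0.0, -0.942]]
force: [-5.2, 1.6, 11.7]
opening: 0.276
grasp_force: 30.0
```

Scaled: -0.0088 m is -0.022, -0.006 m is -0.015, 2.6 degrees is 0.0289.

Call:
play_rows([
  [[-0.0075, 0, 0, 0, 0.0089, 0], [-0.015, 0, 0, 0, 0.0189, 0], [-0.022, 0, -0.0015, 0, 0.0289, 0], [-0.022, 0, -0.0015, 0, 0.0289, 0], [-0.022, 0, -0.0015, 0, 0.0289, 0]],
])

```text
time_s: 23.78
position: [0.5327, -0.0068, 0.1775]
tcp_rot: [[0.915, -0.149, 0.376], [-0.138, -0.989, -0.057], [0.38, 0.0, -0.925]]
force: [-3.1, 2.0, 8.9]
opening: 0.276
grasp_force: 30.0
```

Call:
play_rows([
  [[0, 0, 0, 0, 0, 0], [0, 0, 0, 0, 0, 0], [0, 0, 0, 0, 0, 0], [0, 0, 0, 0, 0, 0], [0, 0, 0, 0, 0, 0]],
], fingers=0.036)

```text
time_s: 24.2
position: [0.532, -0.0069, 0.1755]
tcp_rot: [[0.916, -0.149, 0.371], [-0.138, -0.989, -0.056], [0.376, 0.0, -0.927]]
force: [-0.7, 0.6, 0.6]
opening: 0.408
grasp_force: 0.0
```

Scaled: -0.2 m is -0.5, -0.17 m is -0.425.

Call:
play_rows([
  [[0, 0, -0.05, 0, 0, 0], [0, 0, -0.125, 0, 0, 0], [0, 0, -0.225, 0, 0, 0], [0, 0, -0.325, 0, 0, 0], [0, 0, -0.425, 0, 0, 0], [0, 0, -0.5, 0, 0, 0], [0, 0, -0.5, 0, 0, 0], [0, 0, -0.5, 0, 0, 0]],
])

```text
time_s: 24.87
position: [0.458, 0.0042, 0.3629]
tcp_rot: [[0.915, -0.149, 0.376], [-0.138, -0.989, -0.057], [0.38, 0.001, -0.925]]
force: [-0.6, -1.0, -0.2]
opening: 0.412
grasp_force: 0.0
```

```bash
python3 -c "
from chk import *
look([.1,.05,0],'5')"
```

```text
lean fit fx,y,fz,tilt [0.0247 0.0999 0.011  0.3806] [0.12 0.1 ]
lean fit fx,y,fz,tilt [0.0248 0.0499 0.011  0.3833] [0.1  0.11]
lean fit fx,y,fz,tilt [ 0.0244 -0.0001  0.011   0.3789] [0.1  0.12]
[0.457  0.0044 0.3593]
```

Paddle 4.

Scaled: 0.1745 m is 0.4363, 0.011 m is 0.0275, -11 degrees is -0.1222.

Call:
play_rows([
  [[0.0275, 0.0875, 0, 0.0022, -0.0244, -0.0122], [0.0575, 0.175, 0, 0.0044, -0.0489, -0.0244], [0.085, 0.2625, 0.0025, 0.0067, -0.0733, -0.0367], [0.1125, 0.35, 0.0025, 0.0089, -0.0978, -0.0489], [0.1413, 0.4363, 0.0045, 0.0122, -0.1222, -0.0611], [0.1413, 0.4363, 0.0045, 0.0122, -0.1222, -0.0611]],
], fingers=0.055)

```text
time_s: 25.52
position: [0.487, -0.1837, 0.3792]
tcp_rot: [[0.98, -0.057, 0.19], [-0.054, -0.998, -0.023], [0.191, 0.012, -0.981]]
force: [0.7, -0.4, 0.1]
opening: 0.624
grasp_force: 0.0
```

Scaled: 0.179 m is 0.4475, 0.023 m is 0.0575, -11 degrees is -0.1222.

Call:
play_rows([
  [[0.02, 0.09, -0.005, 0.0022, -0.0244, -0.0122], [0.0375, 0.18, -0.01, 0.0044, -0.0489, -0.0244], [0.0575, 0.2675, -0.015, 0.0067, -0.0733, -0.0367], [0.0775, 0.3575, -0.02, 0.0089, -0.0978, -0.0489], [0.09, 0.415, -0.025, 0.01, -0.1133, -0.0567], [0.0965, 0.4475, -0.027, 0.0111, -0.1222, -0.0611], [0.0965, 0.4475, -0.027, 0.0111, -0.1222, -0.0611], [0.0965, 0.4475, -0.027, 0.0111, -0.1222, -0.0611]],
])

```text
time_s: 26.18
position: [0.5104, -0.3564, 0.3971]
tcp_rot: [[0.999, 0.044, -0.003], [0.044, -0.999, 0.003], [-0.003, -0.004, -1.0]]
force: [-0.3, 0.5, 0.3]
opening: 0.63
grasp_force: 0.0
```

Scaled: 0.212 m is 0.53, 0.2 m is 0.5.

Call:
play_rows([
  [[0, 0, 0.0875, 0, 0, 0], [0, 0, 0.175, 0, 0, 0], [0, 0, 0.275, 0, 0, 0], [0, 0, 0.375, 0, 0, 0], [0, 0, 0.45, 0, 0, 0], [0, 0, 0.5, 0, 0, 0], [0, 0, 0.53, 0, 0, 0], [0, 0, 0.53, 0, 0, 0]],
])

```text
time_s: 26.85
position: [0.5083, -0.3529, 0.1842]
tcp_rot: [[0.999, 0.046, -0.006], [0.046, -0.999, 0.006], [-0.006, -0.007, -1.0]]
force: [-0.9, 0.6, -0.8]
opening: 0.635
grasp_force: 0.0
```

Call:
play_rows([
  [[0, 0, 0, 0, 0, 0], [0, 0, 0, 0, 0, 0], [0, 0, 0, 0, 0, 0], [0, 0, 0, 0, 0, 0], [0, 0, 0, 0, 0, 0], [0, 0, 0, 0, 0, 0]],
], fingers=0.0)

```text
time_s: 27.35
position: [0.5107, -0.3569, 0.1889]
tcp_rot: [[0.999, 0.045, 0.001], [0.045, -0.999, -0.002], [0.001, 0.002, -1.0]]
force: [-0.5, 0.9, 5.5]
opening: 0.274
grasp_force: 29.9
```

Scaled: -0.242 m is -0.605, -0.21 m is -0.525.

Call:
play_rows([
  [[0, 0, -0.05, 0, 0, 0], [0, 0, -0.1375, 0, 0, 0], [0, 0, -0.2375, 0, 0, 0], [0, 0, -0.3375, 0, 0, 0], [0, 0, -0.4375, 0, 0, 0], [0, 0, -0.525, 0, 0, 0], [0, 0, -0.605, 0, 0, 0], [0, 0, -0.605, 0, 0, 0]],
])

```text
time_s: 28.02
position: [0.5125, -0.3585, 0.439]
tcp_rot: [[0.999, 0.045, 0.012], [0.045, -0.999, -0.012], [0.011, 0.013, -1.0]]
force: [1.3, -0.2, -0.8]
opening: 0.269
grasp_force: 29.9
```

Scaled: -0.1555 m is -0.3888, -0.013 m is -0.0325, 9.7 degrees is 0.1078.

Call:
play_rows([
  [[-0.0075, -0.0775, 0.0175, -0.0022, 0.0222, 0.0122], [-0.015, -0.155, 0.035, -0.0044, 0.0433, 0.0244], [-0.025, -0.2325, 0.0525, -0.0067, 0.0644, 0.0367], [-0.0325, -0.31, 0.07, -0.0089, 0.0867, 0.0489], [-0.0398, -0.3888, 0.0885, -0.01, 0.1078, 0.0611], [-0.0398, -0.3888, 0.0885, -0.01, 0.1078, 0.0611]],
])

```text
time_s: 28.52
position: [0.4827, -0.1944, 0.3913]
tcp_rot: [[0.986, -0.049, 0.161], [-0.048, -0.999, -0.008], [0.161, -0.0, -0.987]]
force: [-0.8, 0.1, -0.9]
opening: 0.275
grasp_force: 29.9
```

Scaled: -0.1535 m is -0.3838, -0.143 m is -0.3575, 9.7 degrees is 0.1078.

Call:
play_rows([
  [[-0.0175, -0.0775, 0.015, -0.0022, 0.0222, 0.0133], [-0.035, -0.155, 0.03, -0.0044, 0.0433, 0.0256], [-0.055, -0.23, 0.0425, -0.0067, 0.0644, 0.0378], [-0.0725, -0.3075, 0.0575, -0.0089, 0.0867, 0.05], [-0.085, -0.3575, 0.0663, -0.01, 0.1, 0.0578], [-0.0905, -0.3838, 0.0713, -0.0111, 0.1078, 0.0622], [-0.0905, -0.3838, 0.0713, -0.0111, 0.1078, 0.0622], [-0.0905, -0.3838, 0.0713, -0.0111, 0.1078, 0.0622]],
])

```text
time_s: 29.18
position: [0.4645, -0.0471, 0.359]
tcp_rot: [[0.933, -0.149, 0.329], [-0.14, -0.989, -0.05], [0.333, 0.001, -0.943]]
force: [0.6, -0.7, -0.9]
opening: 0.273
grasp_force: 29.9
```

Scaled: 0.178 m is 0.445, 0.17 m is 0.425.

Call:
play_rows([
  [[0, 0, 0.075, 0, 0, 0], [0, 0, 0.1625, 0, 0, 0], [0, 0, 0.25, 0, 0, 0], [0, 0, 0.325, 0, 0, 0], [0, 0, 0.3875, 0, 0, 0], [0, 0, 0.425, 0, 0, 0], [0, 0, 0.445, 0, 0, 0], [0, 0, 0.445, 0, 0, 0]],
])

```text
time_s: 29.85
position: [0.524, -0.0577, 0.1896]
tcp_rot: [[0.933, -0.152, 0.327], [-0.143, -0.988, -0.05], [0.331, 0.0, -0.944]]
force: [0.3, 0.3, -1.2]
opening: 0.274
grasp_force: 29.9
```

Scaled: 0.015 m is 0.0375, 0.012 m is 0.03.

Call:
play_rows([
  [[0, 0, 0.0075, 0, 0, 0], [0, 0, 0.015, 0, 0, 0], [0, 0, 0.0225, 0, 0, 0], [0, 0, 0.03, 0, 0, 0], [0, 0, 0.0375, 0, 0, 0], [0, 0, 0.0375, 0, 0, 0]],
])

```text
time_s: 30.35
position: [0.529, -0.0571, 0.1788]
tcp_rot: [[0.931, -0.15, 0.332], [-0.141, -0.989, -0.051], [0.336, 0.001, -0.942]]
force: [-4.2, 0.6, 11.0]
opening: 0.275
grasp_force: 30.0
```

Scaled: 0.0045 m is 0.0113, 0.003 m is 0.0075.

Call:
play_rows([
  [[0.0038, 0, 0, 0, 0, 0], [0.0075, 0, 0, 0, 0, 0], [0.0113, 0, 0.0018, 0, 0, 0], [0.0113, 0, 0.0018, 0, 0, 0], [0.0113, 0, 0.0018, 0, 0, 0]],
])

```text
time_s: 30.77
position: [0.5329, -0.0576, 0.1798]
tcp_rot: [[0.931, -0.15, 0.332], [-0.141, -0.989, -0.051], [0.335, 0.001, -0.942]]
force: [-5.0, 0.9, 11.7]
opening: 0.27
grasp_force: 30.0
```

Scaled: -0.0088 m is -0.022, -0.006 m is -0.015, 2.6 degrees is 0.0289.

Call:
play_rows([
  [[-0.0075, 0, 0, 0, 0.0089, 0], [-0.015, 0, 0, 0, 0.0189, 0], [-0.022, 0, -0.0015, 0, 0.0289, 0], [-0.022, 0, -0.0015, 0, 0.0289, 0], [-0.022, 0, -0.0015, 0, 0.0289, 0]],
])

```text
time_s: 31.18
position: [0.525, -0.0565, 0.1774]
tcp_rot: [[0.915, -0.15, 0.375], [-0.139, -0.989, -0.058], [0.379, 0.001, -0.925]]
force: [-3.5, 1.7, 9.1]
opening: 0.272
grasp_force: 30.0
```

Call:
play_rows([
  [[0, 0, 0, 0, 0, 0], [0, 0, 0, 0, 0, 0], [0, 0, 0, 0, 0, 0], [0, 0, 0, 0, 0, 0], [0, 0, 0, 0, 0, 0]],
], fingers=0.036)

```text
time_s: 31.6
position: [0.5244, -0.0566, 0.1755]
tcp_rot: [[0.916, -0.15, 0.371], [-0.139, -0.989, -0.057], [0.376, 0.001, -0.927]]
force: [0.7, 0.1, 0.2]
opening: 0.409
grasp_force: 0.0
```

Scaled: -0.2 m is -0.5, -0.17 m is -0.425.

Call:
play_rows([
  [[0, 0, -0.05, 0, 0, 0], [0, 0, -0.125, 0, 0, 0], [0, 0, -0.225, 0, 0, 0], [0, 0, -0.325, 0, 0, 0], [0, 0, -0.425, 0, 0, 0], [0, 0, -0.5, 0, 0, 0], [0, 0, -0.5, 0, 0, 0], [0, 0, -0.5, 0, 0, 0]],
])

```text
time_s: 32.27
position: [0.4504, -0.0454, 0.3629]
tcp_rot: [[0.915, -0.15, 0.375], [-0.138, -0.989, -0.059], [0.38, 0.002, -0.925]]
force: [0.7, 0.6, -0.6]
opening: 0.414
grasp_force: 0.0
```

```bash
python3 -c "
from chk import *
look([.1,.05,0,-.05],'6')"
```

```text
lean fit fx,y,fz,tilt [0.0245 0.0998 0.011  0.379 ] [0.12 0.11]
lean fit fx,y,fz,tilt [0.0244 0.0499 0.011  0.3817] [0.1  0.11]
lean fit fx,y,fz,tilt [ 0.0237 -0.0003  0.011   0.3753] [0.11 0.12]
lean fit fx,y,fz,tilt [ 0.0225 -0.0503  0.011   0.3707] [0.08 0.11]
[ 0.4495 -0.0449  0.3593]
```

```bash
cat >> cyc.py <<'E'
def finish(P,y,e=.002):
    p,R=rackpose(.0275+e,y,.010,.34);P.go(p,R,'push');p,R=rackpose(.0265+e,y,.0105,.385);P.go(p,R,'lean; then open .036')
    P.go(p-.2*R[:,2],R,'retract')
E
python3 - <<'E'
from cyc import *
P=Plan(*(lambda p,R:(p-.2*R[:,2],R))(*rackpose(.0265,-.05,.0105,.385)))
pick(P,.5628,-.3551,.035);place(P,-.1);finish(P,-.1);P.save()
E
```

```text
back (fingers .055) | [0.0803, 0.1448, 0.0114, 1.0, -11.0, -5.2] rows>= 4
above | [0.0674, 0.1516, -0.0054, 1.0, -11.0, -5.3] rows>= 4
down | [0.0001, -0.0001, 0.212, 0.0, 0.0, 0.0] rows>= 6
lift (after close) | [-0.0001, 0.0001, -0.242, 0.0, 0.0, 0.0] rows>= 6
mid | [-0.048, -0.1309, 0.0355, -0.9, 9.7, 5.3] rows>= 4
hover | [-0.065, -0.1262, 0.0238, -0.9, 9.7, 5.2] rows>= 4
near | [0.0001, -0.0001, 0.178, 0.0, 0.0, 0.0] rows>= 5
touch | [-0.0, 0.0, 0.015, 0.0, 0.0, 0.0] rows>= 1
push | [0.0064, 0.0, 0.0014, 0.0, 0.0, 0.0] rows>= 1
lean; then open .036 | [-0.0088, 0.0, -0.0007, 0.0, 2.6, 0.0] rows>= 1
retract | [-0.0, 0.0001, -0.2, 0.0, 0.0, 0.0] rows>= 5
```

Scaled: 0.1448 m is 0.362, 0.036 m is 0.09, -5.2 degrees is -0.0578.

Call:
play_rows([
  [[0.05, 0.09, 0.0075, 0.0028, -0.03, -0.0144], [0.1, 0.18, 0.015, 0.0056, -0.0611, -0.0289], [0.15, 0.27, 0.0225, 0.0083, -0.0911, -0.0433], [0.201, 0.362, 0.029, 0.0111, -0.1222, -0.0578], [0.201, 0.362, 0.029, 0.0111, -0.1222, -0.0578]],
], fingers=0.055)

```text
time_s: 32.83
position: [0.511, -0.2086, 0.379]
tcp_rot: [[0.98, -0.064, 0.191], [-0.06, -0.998, -0.026], [0.192, 0.014, -0.981]]
force: [0.5, -0.7, 0.2]
opening: 0.613
grasp_force: 0.0
```

Scaled: 0.1515 m is 0.3788, 0.06 m is 0.15, -11 degrees is -0.1222.

Call:
play_rows([
  [[0.035, 0.075, -0.0025, 0.0022, -0.0244, -0.0122], [0.0675, 0.15, -0.005, 0.0044, -0.0489, -0.0233], [0.1, 0.225, -0.0075, 0.0067, -0.0733, -0.0356], [0.135, 0.3, -0.01, 0.0089, -0.0978, -0.0467], [0.156, 0.35, -0.0125, 0.0111, -0.1133, -0.0544], [0.1685, 0.3788, -0.0133, 0.0122, -0.1222, -0.0589], [0.1685, 0.3788, -0.0133, 0.0122, -0.1222, -0.0589], [0.1685, 0.3788, -0.0133, 0.0122, -0.1222, -0.0589]],
])

```text
time_s: 33.5
position: [0.5624, -0.355, 0.3967]
tcp_rot: [[0.999, 0.034, -0.003], [0.034, -0.999, 0.004], [-0.003, -0.005, -1.0]]
force: [0.8, 1.3, 0.2]
opening: 0.631
grasp_force: 0.0
```

Scaled: 0.212 m is 0.53, 0.2 m is 0.5.

Call:
play_rows([
  [[0, 0, 0.0875, 0, 0, 0], [0, 0, 0.175, 0, 0, 0], [0, 0, 0.275, 0, 0, 0], [0, 0, 0.375, 0, 0, 0], [0, 0, 0.45, 0, 0, 0], [0, 0, 0.5, 0, 0, 0], [0, 0, 0.53, 0, 0, 0], [0, 0, 0.53, 0, 0, 0]],
])

```text
time_s: 34.17
position: [0.5604, -0.3522, 0.1846]
tcp_rot: [[0.999, 0.035, -0.006], [0.035, -0.999, 0.006], [-0.005, -0.006, -1.0]]
force: [0.0, -0.3, 0.5]
opening: 0.633
grasp_force: 0.0
```

Call:
play_rows([
  [[0, 0, 0, 0, 0, 0], [0, 0, 0, 0, 0, 0], [0, 0, 0, 0, 0, 0], [0, 0, 0, 0, 0, 0], [0, 0, 0, 0, 0, 0], [0, 0, 0, 0, 0, 0]],
], fingers=0.0)

```text
time_s: 34.67
position: [0.5627, -0.3552, 0.189]
tcp_rot: [[0.999, 0.035, 0.001], [0.035, -0.999, -0.0], [0.001, 0.0, -1.0]]
force: [-0.4, 1.4, 5.2]
opening: 0.274
grasp_force: 30.0
```

Scaled: -0.242 m is -0.605, -0.21 m is -0.525.

Call:
play_rows([
  [[0, 0, -0.05, 0, 0, 0], [0, 0, -0.1375, 0, 0, 0], [0, 0, -0.2375, 0, 0, 0], [0, 0, -0.3375, 0, 0, 0], [0, 0, -0.4375, 0, 0, 0], [0, 0, -0.525, 0, 0, 0], [0, 0, -0.605, 0, 0, 0], [0, 0, -0.605, 0, 0, 0]],
])

```text
time_s: 35.33
position: [0.5644, -0.3567, 0.4393]
tcp_rot: [[0.999, 0.035, 0.012], [0.035, -0.999, -0.01], [0.012, 0.011, -1.0]]
force: [0.8, -0.4, 0.3]
opening: 0.272
grasp_force: 30.0
```

Scaled: -0.1309 m is -0.3273, -0.012 m is -0.03, 9.7 degrees is 0.1078.

Call:
play_rows([
  [[-0.03, -0.0825, 0.0225, -0.0022, 0.0267, 0.0144], [-0.06, -0.1625, 0.045, -0.0044, 0.0533, 0.0289], [-0.09, -0.245, 0.0675, -0.0078, 0.08, 0.0433], [-0.12, -0.3273, 0.0888, -0.01, 0.1078, 0.0589], [-0.12, -0.3273, 0.0888, -0.01, 0.1078, 0.0589]],
])

```text
time_s: 35.75
position: [0.5005, -0.2152, 0.3878]
tcp_rot: [[0.987, -0.056, 0.152], [-0.056, -0.998, -0.001], [0.152, -0.007, -0.988]]
force: [-2.0, 1.6, -2.9]
opening: 0.275
grasp_force: 30.0
```

Scaled: -0.1262 m is -0.3155, -0.117 m is -0.2925, 9.7 degrees is 0.1078.

Call:
play_rows([
  [[-0.0325, -0.0625, 0.0125, -0.0022, 0.0222, 0.0111], [-0.065, -0.125, 0.0238, -0.0044, 0.0433, 0.0233], [-0.0975, -0.19, 0.035, -0.0067, 0.0644, 0.0344], [-0.13, -0.2525, 0.0475, -0.0078, 0.0867, 0.0467], [-0.15, -0.2925, 0.055, -0.0089, 0.1, 0.0533], [-0.1625, -0.3155, 0.0595, -0.01, 0.1078, 0.0578], [-0.1625, -0.3155, 0.0595, -0.01, 0.1078, 0.0578], [-0.1625, -0.3155, 0.0595, -0.01, 0.1078, 0.0578]],
])

```text
time_s: 36.42
position: [0.4571, -0.0964, 0.3593]
tcp_rot: [[0.933, -0.149, 0.329], [-0.14, -0.989, -0.05], [0.333, 0.0, -0.943]]
force: [0.0, -0.4, -0.5]
opening: 0.271
grasp_force: 30.0
```

Call:
play_rows([
  [[0, 0, 0.075, 0, 0, 0], [0, 0, 0.1625, 0, 0, 0], [0, 0, 0.25, 0, 0, 0], [0, 0, 0.325, 0, 0, 0], [0, 0, 0.3875, 0, 0, 0], [0, 0, 0.425, 0, 0, 0], [0, 0, 0.445, 0, 0, 0], [0, 0, 0.445, 0, 0, 0]],
])

```text
time_s: 37.08
position: [0.5167, -0.1065, 0.1897]
tcp_rot: [[0.933, -0.15, 0.327], [-0.142, -0.989, -0.049], [0.331, -0.001, -0.944]]
force: [0.2, -0.3, -1.5]
opening: 0.273
grasp_force: 30.0
```

Scaled: 0.015 m is 0.0375, 0.012 m is 0.03.

Call:
play_rows([
  [[0, 0, 0.0075, 0, 0, 0], [0, 0, 0.015, 0, 0, 0], [0, 0, 0.0225, 0, 0, 0], [0, 0, 0.03, 0, 0, 0], [0, 0, 0.0375, 0, 0, 0], [0, 0, 0.0375, 0, 0, 0]],
])

```text
time_s: 37.58
position: [0.5216, -0.1064, 0.1789]
tcp_rot: [[0.931, -0.15, 0.332], [-0.141, -0.989, -0.051], [0.336, 0.0, -0.942]]
force: [-4.9, 0.7, 10.4]
opening: 0.269
grasp_force: 30.0
```

Scaled: 0.0064 m is 0.016, 0.004 m is 0.01.

Call:
play_rows([
  [[0.005, 0, 0, 0, 0, 0], [0.01, 0, 0.0013, 0, 0, 0], [0.016, 0, 0.0035, 0, 0, 0], [0.016, 0, 0.0035, 0, 0, 0], [0.016, 0, 0.0035, 0, 0, 0]],
])

```text
time_s: 38.0
position: [0.5281, -0.1073, 0.1805]
tcp_rot: [[0.931, -0.149, 0.333], [-0.14, -0.989, -0.051], [0.337, 0.001, -0.942]]
force: [-4.7, 1.8, 13.8]
opening: 0.274
grasp_force: 30.0
```

Scaled: -0.0088 m is -0.022, -0.006 m is -0.015, 2.6 degrees is 0.0289.

Call:
play_rows([
  [[-0.0075, 0, 0, 0, 0.0089, 0], [-0.015, 0, 0, 0, 0.0189, 0], [-0.022, 0, -0.0018, 0, 0.0289, 0], [-0.022, 0, -0.0018, 0, 0.0289, 0], [-0.022, 0, -0.0018, 0, 0.0289, 0]],
])

```text
time_s: 38.42
position: [0.5199, -0.1063, 0.1781]
tcp_rot: [[0.914, -0.15, 0.376], [-0.139, -0.989, -0.058], [0.38, 0.001, -0.925]]
force: [-3.5, 1.5, 11.7]
opening: 0.273
grasp_force: 30.0
```

Call:
play_rows([
  [[0, 0, 0, 0, 0, 0], [0, 0, 0, 0, 0, 0], [0, 0, 0, 0, 0, 0], [0, 0, 0, 0, 0, 0], [0, 0, 0, 0, 0, 0]],
], fingers=0.036)

```text
time_s: 38.83
position: [0.5189, -0.1059, 0.1757]
tcp_rot: [[0.916, -0.15, 0.371], [-0.139, -0.989, -0.056], [0.375, -0.0, -0.927]]
force: [-0.4, -0.3, 0.8]
opening: 0.409
grasp_force: 0.0
```

Call:
play_rows([
  [[0, 0, -0.05, 0, 0, 0], [0, 0, -0.125, 0, 0, 0], [0, 0, -0.225, 0, 0, 0], [0, 0, -0.325, 0, 0, 0], [0, 0, -0.425, 0, 0, 0], [0, 0, -0.5, 0, 0, 0], [0, 0, -0.5, 0, 0, 0], [0, 0, -0.5, 0, 0, 0]],
])

```text
time_s: 39.5
position: [0.4449, -0.095, 0.3631]
tcp_rot: [[0.915, -0.15, 0.375], [-0.138, -0.989, -0.058], [0.38, 0.002, -0.925]]
force: [-0.2, -0.8, -1.4]
opening: 0.416
grasp_force: 0.0
```

```bash
python3 - <<'E'
from chk import *
look([.1,.05,0,-.05,-.1],'7')
import pickle
d=pickle.load(open('v7.pkl','rb'))
im=d['wrist']['frame'];m=mask(d['wrist'],'blue').astype(np.uint8)
n,l,s,c=cv2.connectedComponentsWithStats(m);print([(s[i].tolist()) for i in range(1,n) if s[i,4]>100])
p=proj(d['wrist'],lean(np.array([0,0,0,0.]),np.array([[.03,.135,.02],[.03,-.135,.02],[-.04,-.135,.2],[-.04,.135,.2]])))
a=np.maximum(p.min(0)-15,0).astype(int);b=(p.max(0)+25).astype(int);im=im[a[1]:b[1],a[0]:b[0]]
k=800/im.shape[1];print(a,k);cv2.imwrite('pics/p7.png',cv2.resize(im,None,fx=k,fy=k,interpolation=cv2.INTER_CUBIC)[:600,:,::-1])
E
```

```text
lean fit fx,y,fz,tilt [0.0247 0.0999 0.011  0.3801] [0.18 0.12]
lean fit fx,y,fz,tilt [0.0247 0.05   0.011  0.383 ] [0.17 0.11]
lean fit fx,y,fz,tilt [ 0.0246 -0.0005  0.011   0.3797] [0.13 0.12]
lean fit fx,y,fz,tilt [ 0.0246 -0.0504  0.011   0.3826] [0.11 0.12]
lean fit fx,y,fz,tilt [ 0.0246 -0.1004  0.011   0.3828] [0.12 0.11]
[ 0.4441 -0.0944  0.3595]
[[121, 164, 225, 14, 2737], [43, 198, 123, 32, 2744], [174, 199, 46, 30, 1117], [238, 199, 38, 31, 995], [302, 200, 32, 30, 870], [207, 277, 41, 39, 1007]]
[  0 161] 2.0618556701030926
```

View pics/p7.png

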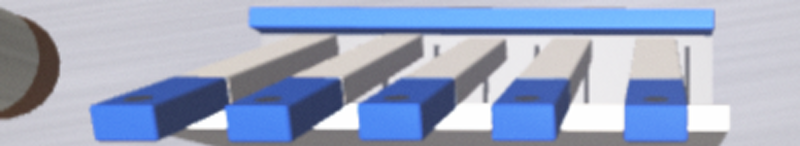

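All five paddles lean side by side: blue ends along crop row ~120 at x=125, 260, 390, 525 and 655, feet at the kerb, and the fits give fx≈25 mm, tilt≈0.38. The timer is next, so I'll move the wrist camera over it.

```bash
python3 - <<'E'
from cyc import *
P=Plan();P.go([.40,-.0,.43],down(.36),'view1');P.save();P.go([.425,.22,.45],down(1.1),'view rail')
E
```

```text
view1 | [-0.0283, -0.0871, -0.0861, 5.7, -21.6, -28.8] rows>= 6
view rail | [0.1008, -0.1971, -0.0199, -0.1, 0.0, -42.4] rows>= 6
```

Scaled: -0.0871 m is -0.2178, -0.0861 m is -0.2153, -28.8 degrees is -0.32.

Call:
play_rows([
  [[-0.0125, -0.0375, -0.0375, 0.0111, -0.04, -0.0533], [-0.025, -0.0725, -0.0725, 0.0211, -0.08, -0.1067], [-0.0375, -0.11, -0.1075, 0.0322, -0.12, -0.16], [-0.05, -0.145, -0.145, 0.0422, -0.16, -0.2133], [-0.0625, -0.1825, -0.18, 0.0533, -0.2, -0.2667], [-0.0708, -0.2178, -0.2153, 0.0633, -0.24, -0.32], [-0.0708, -0.2178, -0.2153, 0.0633, -0.24, -0.32], [-0.0708, -0.2178, -0.2153, 0.0633, -0.24, -0.32]],
], fingers=0.055)

```text
time_s: 40.32
position: [0.4005, 0.0005, 0.4289]
tcp_rot: [[0.936, 0.352, -0.002], [0.352, -0.936, 0.002], [-0.001, -0.003, -1.0]]
force: [-0.4, 0.6, -0.8]
opening: 0.63
grasp_force: 0.0
```

```bash
cat > tim.py <<'E'
from chk import *
def timer(views,p0):
    cs=box([-.025,-.03,0],[.025,.03,.056]); fn=box([-.008,-.015,.116],[.008,.015,.152])
    for nm,b,col in(('case',cs,'blue'),('fin',fn,'orange')):
        p,e=fitbox([(c,mask(c,col)) for c in views],b,planar,np.array(p0),[.004,.004,.1],pad=8);print(nm,p,np.round(e,2))
E
python3 - <<'E'
from tim import *; from h import cap,bot,finder; import pickle
d={n:cap(n,n+'8.png') for n in('wrist','side','top')};pickle.dump(d,open('v8.pkl','wb'))
print(bot.read_state()['position'])
print([(np.round(x['at'],3).tolist(),round(x['confidence'],2)) for x in finder.recognise('wrist','timer')])
for v in(['wrist'],['side'],['wrist','side']): timer([d[k] for k in v],[.4496,.0128,.34])
E
```

```text
[ 0.3993 -0.0002  0.4287]
[([0.451, 0.016, 0.058], 0.62), ([0.55, 0.043, 0.171], 0.25)]
case [0.4501 0.0138 0.38  ] [0.81]
fin [ 0.4803  0.0235 -0.06  ] [1.]
case [0.4495 0.0114 0.339 ] [0.15]
fin [0.4503 0.0105 0.2918] [0.41]
case [0.4493 0.0135 0.3617] [0.83 0.16]
fin [0.4506 0.0136 0.3037] [21.22  0.46]
```

View pics/wrist8.png

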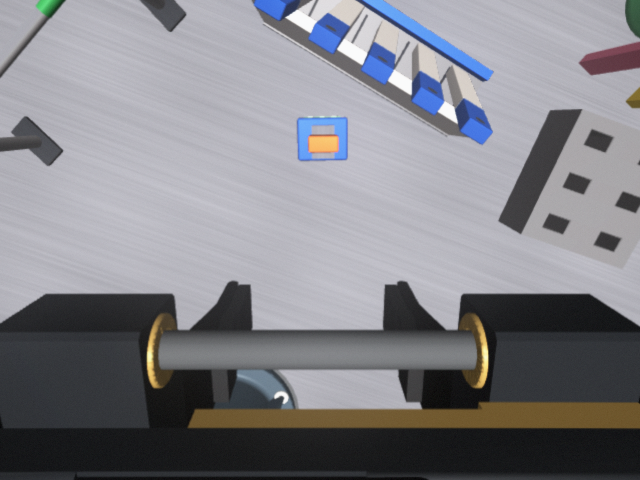

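```bash
python3 - <<'E'
from tim import *; import pickle
d=pickle.load(open('v8.pkl','rb'))
w=d['wrist']
m=mask(w,'blue');sub=np.zeros((480,640),np.uint8);sub[100:175,280:365]=m[100:175,280:365]
h=cv2.convexHull(cv2.findNonZero(sub));M=np.zeros_like(sub);cv2.fillConvexPoly(M,h,1)
cs=box([-.025,-.03,0],[.025,.03,.056])
for V in([(w,M>0)],[(w,M>0),(d['side'],mask(d['side'],'blue'))]):
    p,e=fitbox(V,cs,planar,np.array([.45,.0138,.36]),[.004,.004,.1],pad=8);print(p,e)
hs=cv2.cvtColor(w['frame'],cv2.COLOR_RGB2HSV);o=((hs[...,0]<22)&(hs[...,1]>110)&(hs[...,2]>120)).astype(np.uint8);o[:100]=0;o[175:]=0;o[:,:280]=0;o[:,365:]=0
nz=cv2.findNonZero(o);print('orange',nz.reshape(-1,2).min(0),nz.reshape(-1,2).max(0),'pred',proj(w,planar(p,np.array([[0,0,.152]]))),proj(w,planar(p,box([-.008,-.015,.116],[.008,.015,.152]))).min(0),proj(w,planar(p,box([-.008,-.015,.116],[.008,.015,.152]))).max(0))
s=d['side'];k=6;x0,y0=355,240
im=cv2.resize(s['frame'][y0:y0+80,x0:x0+60],None,fx=k,fy=k,interpolation=cv2.INTER_CUBIC).copy();im2=im.copy()
for I,yaw in((im,p[2]),(im2,p[2]+np.pi)):
    for b in(box([-.017,-.012,.056],[-.011,.012,.116]),box([.011,-.012,.086],[.017,.012,.116])):
        hh=cv2.convexHull(((proj(s,planar([p[0],p[1],yaw],b))-[x0,y0]+.5)*k).astype(np.int32));cv2.polylines(I,[hh],True,(255,0,0),1)
cv2.imwrite('pics/hook.png',np.hstack([im,im2])[:,:,::-1])
E
```

```text
[0.4501 0.0139 0.3808] [np.float64(0.02326342085871929)]
[0.4497 0.0136 0.3621] [np.float64(0.037466975791233086), np.float64(0.17002423441286627)]
orange [309 135] [337 151] pred [[322.8615 144.1501]] [307.2833 134.1793] [338.4794 152.5909]
```

View pics/hook.png

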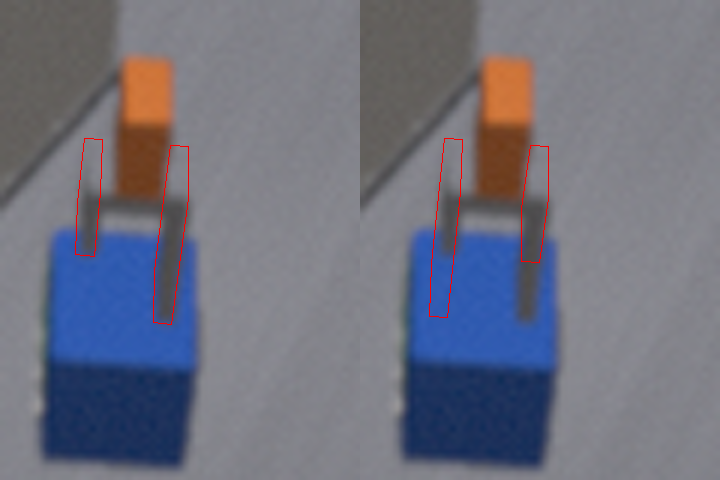

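The left overlay fits, so the hook opens toward +x at yaw ≈0.37. In the side crop the shank is at (165,260) and the short lip at (88,215). Now a closer look at the rail.

Scaled: -0.1971 m is -0.4928, -0.164 m is -0.41, -42.4 degrees is -0.4711.

Call:
play_rows([
  [[0.0425, -0.0825, -0.0075, 0, 0, -0.0778], [0.085, -0.165, -0.015, 0, 0, -0.1556], [0.125, -0.25, -0.025, 0, 0, -0.2333], [0.1675, -0.325, -0.0325, 0, 0, -0.3111], [0.21, -0.41, -0.0425, 0, 0, -0.3889], [0.252, -0.4928, -0.0498, 0, 0, -0.4711], [0.252, -0.4928, -0.0498, 0, 0, -0.4711], [0.252, -0.4928, -0.0498, 0, 0, -0.4711]],
])

```text
time_s: 41.18
position: [0.4248, 0.2207, 0.4498]
tcp_rot: [[0.453, 0.891, -0.002], [0.891, -0.453, 0.001], [0.0, -0.002, -1.0]]
force: [0.4, -0.7, 0.2]
opening: 0.633
grasp_force: 0.0
```

```bash
python3 - <<'E'
from tim import *; from h import cap,bot; import pickle
P=Plan();P.go([.425,.22,.45],down(1.1),'view rail');P.save()
d={n:cap(n,n+'9.png') for n in('wrist','side','top')};pickle.dump(d,open('v9.pkl','wb'))
print(bot.read_state()['position'])
d0=pickle.load(open('v1.pkl','rb'))
V={'wrist':d['wrist'],'top':d0['top'],'side':d['side']}
out={}
for col in('green','red'):
    ob=[]
    for n,c in V.items():
        k,l,s,ce=cv2.connectedComponentsWithStats(mask(c,col).astype(np.uint8))
        cand=[(ce[i],s[i,4]) for i in range(1,k) if s[i,4]>12];print(col,n,[(a.round(1).tolist(),int(b)) for a,b in cand])
        g=np.array([[.4829,.2745,.166]]) if col=='green' else np.array([[.3887,.3223,.166]])
        j=min(cand,key=lambda a:np.linalg.norm(a[0]-proj(c,g)[0]),default=None)
        if j is not None and np.linalg.norm(j[0]-proj(c,g)[0])<25: ob.append((c,j[0]))
    X,e=tri(ob);print(col,X,np.round(e,2));out[col]=X
    o,v=ray(V['wrist'],ob[0][1]);print(' wrist ray at z=.164',o+v*(.164-o[2])/v[2])
v=out['red']-out['green'];print(np.linalg.norm(v),np.arctan2(-v[0],v[1]))
E
```

```text
view rail | [0.1008, -0.1971, -0.0199, -0.1, 0.0, -42.4] rows>= 6
[0.4248 0.2186 0.4501]
green wrist [([346.6, 114.2], 73), ([346.9, 121.4], 56)]
green top [([155.7, 299.3], 75)]
green side [([296.7, 344.8], 86)]
green [0.4833 0.2734 0.1664] [1.9  0.61 0.98]
 wrist ray at z=.164 [0.4831 0.2716 0.164 ]
red wrist [([236.4, 118.8], 106)]
red top [([128.4, 352.6], 30)]
red side [([339.6, 394.9], 41)]
red [0.3887 0.3222 0.1666] [0.16 0.44 0.46]
 wrist ray at z=.164 [0.3884 0.3224 0.164 ]
0.10647268601207574 1.0946876981908917
```

View pics/wrist9.png

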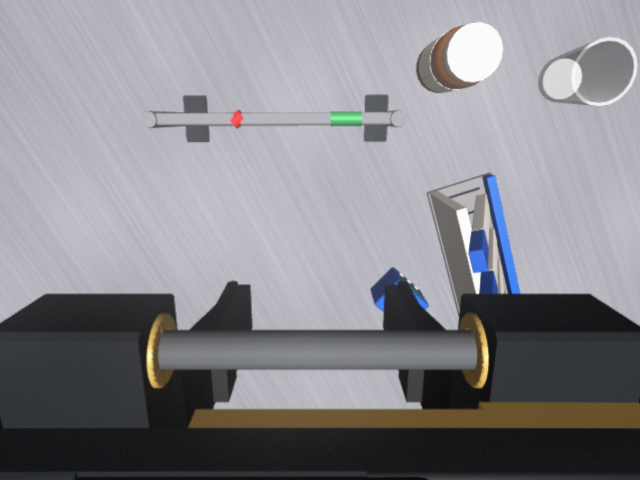

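```bash
python3 - <<'E'
from tim import *
P=Plan();P.go([.450,.0138,.30],down(.37),'above timer (fingers .055)');P.save()
P.go([.450,.0138,.137],down(.37),'down')
E
```

```text
above timer (fingers .055) | [-0.1723, 0.1158, 0.1501, 0.0, 0.0, 41.8] rows>= 7
down | [-0.0, -0.0001, 0.163, 0.0, -0.0, 0.0] rows>= 4
```

Scaled: -0.1723 m is -0.4308, 0.1501 m is 0.3753, 41.8 degrees is 0.4644.

Call:
play_rows([
  [[-0.0625, 0.0413, 0.05, 0, 0, 0.0667], [-0.125, 0.0825, 0.1075, 0, 0, 0.1333], [-0.1875, 0.125, 0.1625, 0, 0, 0.2], [-0.25, 0.1675, 0.2175, 0, 0, 0.2667], [-0.3125, 0.21, 0.2725, 0, 0, 0.3333], [-0.375, 0.25, 0.325, 0, 0, 0.4], [-0.4308, 0.2895, 0.3753, 0, 0, 0.4644], [-0.4308, 0.2895, 0.3753, 0, 0, 0.4644]],
])

```text
time_s: 42.0
position: [0.4478, 0.0089, 0.2969]
tcp_rot: [[0.937, 0.35, -0.007], [0.35, -0.937, 0.001], [-0.006, -0.003, -1.0]]
force: [-0.0, 0.2, 0.5]
opening: 0.625
grasp_force: 0.0
```

Call:
play_rows([
  [[0, 0, 0, 0, 0, 0], [0, 0, 0, 0, 0, 0]],
])

```text
time_s: 42.17
position: [0.4495, 0.0134, 0.3006]
tcp_rot: [[0.933, 0.359, -0.0], [0.359, -0.933, 0.002], [0.0, -0.002, -1.0]]
force: [0.3, -0.3, 0.4]
opening: 0.635
grasp_force: 0.0
```

```bash
python3 - <<'E'
from tim import *; from h import cap,bot
w=cap('wrist','w10.png');s=cap('side');st=bot.read_state();print(st['position'],st['time_s'])
hs=cv2.cvtColor(w['frame'],cv2.COLOR_RGB2HSV);o=((hs[...,0]>3)&(hs[...,0]<22)&(hs[...,1]>110)&(hs[...,2]>160)).astype(np.uint8)
k,l,a,c=cv2.connectedComponentsWithStats(o);print([(a[i].tolist(),c[i].round(1).tolist()) for i in range(1,k) if a[i,4]>150])
print('pred fin top',proj(w,planar([.45,.0138,.37],box([-.008,-.015,.152],[.008,.015,.152]))).round(1).tolist())
p,e=fitbox([(s,mask(s,'blue'))],box([-.025,-.03,0],[.025,.03,.056]),planar,np.array([.45,.0138,.37]),[.004,.004,.1],pad=30);print(p,e)
E
```

```text
[0.4499 0.0144 0.3012] 42.2667
[([297, 215, 41, 23, 901], [317.1, 226.4])]
pred fin top [[337.5, 238.5], [337.5, 238.5], [295.5, 238.6], [295.5, 238.6], [337.7, 216.6], [337.7, 216.6], [295.2, 216.7], [295.2, 216.7]]
[0.4495 0.0115 0.3389] [np.float64(0.1481692002643754)]
```

View pics/w10.png

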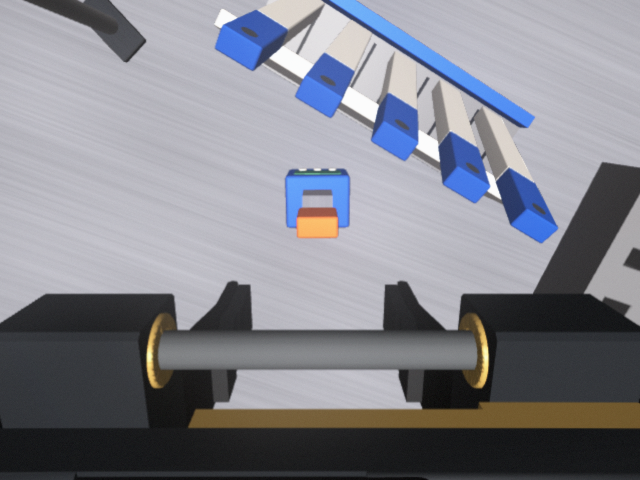

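The fin is at (317,226), as predicted. Going straight down would bring the gripper body close to the paddle tops, so I'll tilt the tool 20° back toward the robot first.

```bash
cat >> tim.py <<'E'
def tp(x,y,z,yaw,t=np.radians(20)):  # timer pose (underside centre) -> tool
    ax=np.array([-np.sin(yaw),np.cos(yaw),0]); return np.array([x,y,z+.138]),down(yaw,-t,ax)
E
python3 - <<'E'
from tim import *
P=Plan();p,R=tp(.4498,.0138,.14,.37);P.go(p,R,'tilt');p,R=tp(.4498,.0138,.0,.37);P.go(p,R,'down')
P.save()
E
```

```text
tilt | [-0.0002, -0.0001, 0.022, 0.0, 20.0, 0.0] rows>= 3
down | [-0.0479, -0.0001, 0.1316, 0.0, -0.0, 0.0] rows>= 4
```

Scaled: 0.022 m is 0.055, 0.016 m is 0.04, 20 degrees is 0.2222.

Call:
play_rows([
  [[0, 0, 0.0125, 0, 0.0556, 0], [0, 0, 0.025, 0, 0.1111, 0], [0, 0, 0.04, 0, 0.1667, 0], [0, 0, 0.055, 0, 0.2222, 0], [0, 0, 0.055, 0, 0.2222, 0], [0, 0, 0.055, 0, 0.2222, 0]],
])

```text
time_s: 42.77
position: [0.449, 0.0147, 0.2787]
tcp_rot: [[0.877, 0.361, 0.317], [0.339, -0.933, 0.125], [0.341, -0.002, -0.94]]
force: [0.5, -0.5, -0.3]
opening: 0.636
grasp_force: 0.0
```

Scaled: 0.1316 m is 0.329, 0.12 m is 0.3.

Call:
play_rows([
  [[-0.02, 0, 0.055, 0, 0, 0], [-0.04, 0, 0.11, 0, 0, 0], [-0.06, 0, 0.165, 0, 0, 0], [-0.08, 0, 0.22, 0, 0, 0], [-0.095, 0, 0.2625, 0, 0, 0], [-0.11, 0, 0.3, 0, 0, 0], [-0.1198, 0, 0.329, 0, 0, 0], [-0.1198, 0, 0.329, 0, 0, 0]],
])

```text
time_s: 43.43
position: [0.4512, 0.0152, 0.1368]
tcp_rot: [[0.876, 0.363, 0.317], [0.34, -0.932, 0.127], [0.341, -0.004, -0.94]]
force: [0.1, 0.7, -0.1]
opening: 0.629
grasp_force: 0.0
```

Call:
play_rows([
  [[0, 0, 0, 0, 0, 0], [0, 0, 0, 0, 0, 0]],
])

```text
time_s: 43.6
position: [0.4513, 0.0146, 0.139]
tcp_rot: [[0.875, 0.363, 0.32], [0.34, -0.932, 0.125], [0.344, -0.001, -0.939]]
force: [0.3, 0.7, 0.3]
opening: 0.632
grasp_force: 0.0
```

Call:
play_rows([
  [[0, 0, 0, 0, 0, 0], [0, 0, 0, 0, 0, 0], [0, 0, 0, 0, 0, 0], [0, 0, 0, 0, 0, 0], [0, 0, 0, 0, 0, 0], [0, 0, 0, 0, 0, 0]],
], fingers=0.0)

```text
time_s: 44.1
position: [0.4498, 0.0143, 0.1385]
tcp_rot: [[0.876, 0.361, 0.319], [0.339, -0.933, 0.125], [0.343, -0.001, -0.939]]
force: [-1.6, -1.4, 2.4]
opening: 0.34
grasp_force: 30.0
```

```bash
cat >> tim.py <<'E'
G=np.array([.483,.274]);M=np.array([.3887,.3222]);YR=1.098
xr=np.array([np.cos(YR),np.sin(YR)]);yr=np.array([-np.sin(YR),np.cos(YR)])
def split(P,p,R,lab):
    Rm=P.R@Ro.from_rotvec(.5*Ro.from_matrix(P.R.T@R).as_rotvec()).as_matrix();P.go((P.p+p)/2,Rm,lab+' a');P.go(p,R,lab+' b')
E
python3 - <<'E'
from tim import *
P=Plan();P.go(*tp(.4498,.0138,.093,.37),'lift');split(P,*tp(*(G-.085*xr),.093,YR),'stage');P.save()
P.go(*tp(*G,.093,YR),'in');P.go(*tp(*G,.066,YR),'lower');P.go(*tp(*G,.062,YR),'lower2');P.go(*tp(*M,.063,YR),'slide')
E
```

```text
lift | [0.0318, 0.0001, -0.0874, 0.0, -0.0, 0.0] rows>= 3
stage a | [0.029, -0.087, 0.0105, 7.2, 0.0, -19.6] rows>= 3
stage b | [0.0562, -0.0704, 0.0205, 7.1, -0.0, -19.6] rows>= 3
in | [0.0798, 0.0001, 0.029, 0.0, -0.0, 0.0] rows>= 3
lower | [-0.0092, -0.0001, 0.0254, 0.0, -0.0, 0.0] rows>= 1
lower2 | [-0.0014, 0.0, 0.0038, 0.0, -0.0, 0.0] rows>= 1
slide | [0.0004, -0.1059, -0.001, 0.0, -0.0, 0.0] rows>= 3
```

Scaled: -0.0874 m is -0.2185, 0.0318 m is 0.0795.

Call:
play_rows([
  [[0.015, 0, -0.0375, 0, 0, 0], [0.0325, 0, -0.09, 0, 0, 0], [0.05, 0, -0.14, 0, 0, 0], [0.0675, 0, -0.1875, 0, 0, 0], [0.0795, 0, -0.2185, 0, 0, 0], [0.0795, 0, -0.2185, 0, 0, 0]],
])

```text
time_s: 44.6
position: [0.4507, 0.0139, 0.2334]
tcp_rot: [[0.875, 0.361, 0.323], [0.34, -0.932, 0.123], [0.346, 0.002, -0.938]]
force: [0.6, -1.2, -1.5]
opening: 0.343
grasp_force: 30.0
```

Scaled: -0.087 m is -0.2175, 0.002 m is 0.005, 1.5 degrees is 0.0167.

Call:
play_rows([
  [[0.015, -0.045, 0.005, 0.0167, 0, -0.0444], [0.03, -0.09, 0.01, 0.0333, 0, -0.0889], [0.045, -0.135, 0.015, 0.05, 0, -0.1333], [0.06, -0.1775, 0.02, 0.0667, 0, -0.1778], [0.0725, -0.2175, 0.0263, 0.08, 0, -0.2178], [0.0725, -0.2175, 0.0263, 0.08, 0, -0.2178]],
])

```text
time_s: 45.1
position: [0.4453, 0.1085, 0.2298]
tcp_rot: [[0.697, 0.673, 0.248], [0.631, -0.74, 0.234], [0.341, -0.007, -0.94]]
force: [-0.1, 0.2, -2.4]
opening: 0.34
grasp_force: 30.0
```

Scaled: -0.0704 m is -0.176, -0.057 m is -0.1425, -19.6 degrees is -0.2178.

Call:
play_rows([
  [[0.03, -0.0375, 0.01, 0.0167, 0, -0.0444], [0.0575, -0.0725, 0.02, 0.0333, 0, -0.0889], [0.085, -0.1075, 0.03, 0.0489, 0, -0.1333], [0.1125, -0.1425, 0.04, 0.0644, 0, -0.1778], [0.1405, -0.176, 0.0513, 0.0789, 0, -0.2178], [0.1405, -0.176, 0.0513, 0.0789, 0, -0.2178], [0.1405, -0.176, 0.0513, 0.0789, 0, -0.2178]],
])

```text
time_s: 45.68
position: [0.4437, 0.1988, 0.2305]
tcp_rot: [[0.429, 0.89, 0.153], [0.836, -0.456, 0.306], [0.342, -0.003, -0.94]]
force: [-0.2, 0.2, -2.7]
opening: 0.341
grasp_force: 30.0
```

```bash
python3 - <<'E'
from tim import *; from h import cap,bot; import pickle
d={n:cap(n) for n in('wrist','side','top')};pickle.dump(d,open('v11.pkl','wb'))
s=bot.read_state();print(s['position'],s['tcp_rot'],Plan().p,s['force'])
a=d['side']['frame'][230:400,240:400];k=2.3
a=cv2.resize(a,None,fx=k,fy=k,interpolation=cv2.INTER_CUBIC)
b=cv2.resize(d['wrist']['frame'][0:391,100:530],None,fx=1,fy=1)
cv2.imwrite('pics/p11.png',np.hstack([a,b[:391]])[:,:,::-1])
E
```

```text
[0.4439 0.1981 0.231 ] [[ 0.4303  0.8894  0.1545]
 [ 0.8351 -0.4572  0.306 ]
 [ 0.3427 -0.0027 -0.9394]] [0.4443 0.1984 0.231 ] [-0.3617  0.5765 -2.0466]
```

View pics/p11.png

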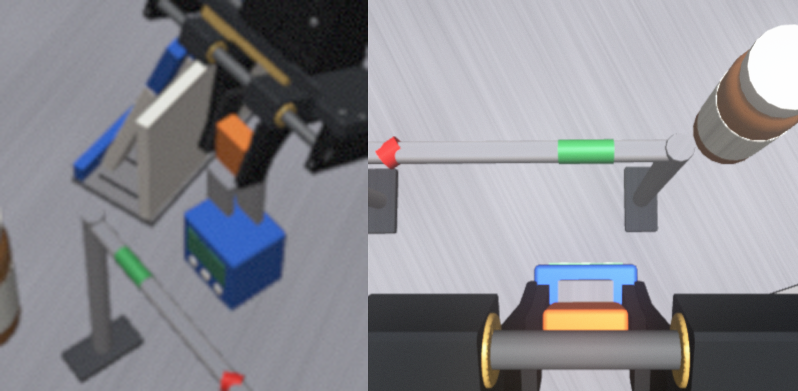

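The timer hangs level in front of the green band (right crop: timer x≈586, band x≈586), with the lip side facing the rail. I'll move it in.

Scaled: 0.0798 m is 0.1995, 0.07 m is 0.175.

Call:
play_rows([
  [[0.025, 0, 0.009, 0, 0, 0], [0.055, 0, 0.02, 0, 0, 0], [0.085, 0, 0.031, 0, 0, 0], [0.115, 0, 0.0418, 0, 0, 0], [0.145, 0, 0.0525, 0, 0, 0], [0.175, 0, 0.0635, 0, 0, 0], [0.1995, 0, 0.0725, 0, 0, 0], [0.1995, 0, 0.0725, 0, 0, 0]],
])

```text
time_s: 46.5
position: [0.4841, 0.2751, 0.2319]
tcp_rot: [[0.428, 0.89, 0.157], [0.835, -0.456, 0.307], [0.345, -0.001, -0.939]]
force: [0.3, 0.7, -1.9]
opening: 0.341
grasp_force: 30.0
```

Call:
play_rows([
  [[0, 0, 0, 0, 0, 0], [0, 0, 0, 0, 0, 0]],
])

```text
time_s: 46.67
position: [0.4823, 0.2738, 0.2314]
tcp_rot: [[0.429, 0.89, 0.154], [0.836, -0.456, 0.306], [0.343, -0.003, -0.939]]
force: [0.5, -0.1, -2.5]
opening: 0.34
grasp_force: 30.0
```

```bash
python3 - <<'E'
from tim import *; from h import cap,bot; import pickle
P=Plan();P.go(*tp(*G,.093,YR),'in');P.save()
d={n:cap(n) for n in('wrist','side')};pickle.dump(d,open('v12.pkl','wb'))
s=bot.read_state();print(s['position'],P.p,s['force'])
a=d['side']['frame'][290:420,260:400];k=3
a=cv2.resize(a,None,fx=k,fy=k,interpolation=cv2.INTER_CUBIC)
b=d['wrist']['frame'][0:390,150:530]
cv2.imwrite('pics/p12.png',np.hstack([a,b])[:,:,::-1])
E
```

```text
in | [0.0798, 0.0001, 0.029, 0.0, -0.0, 0.0] rows>= 3
[0.4825 0.2738 0.2316] [0.483  0.2739 0.231 ] [ 0.0703 -0.2134 -2.2426]
```

View pics/p12.png

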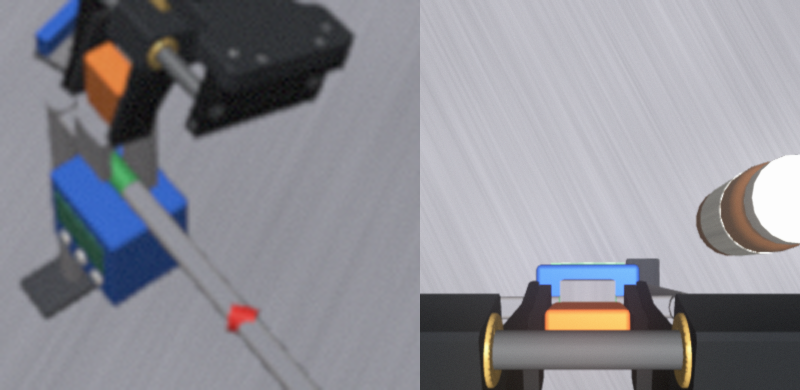

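The rail is inside the hook channel at the green band (left crop (120,170)) with no contact force. Lowering.

Scaled: 0.0254 m is 0.0635, 0.0234 m is 0.0585.

Call:
play_rows([
  [[-0.005, 0, 0.015, 0, 0, 0], [-0.01, 0, 0.03, 0, 0, 0], [-0.0163, 0, 0.045, 0, 0, 0], [-0.0213, 0, 0.0585, 0, 0, 0], [-0.023, 0, 0.0635, 0, 0, 0], [-0.023, 0, 0.0635, 0, 0, 0], [-0.023, 0, 0.0635, 0, 0, 0]],
])

```text
time_s: 47.35
position: [0.4829, 0.2746, 0.2045]
tcp_rot: [[0.429, 0.89, 0.155], [0.836, -0.456, 0.307], [0.343, -0.002, -0.939]]
force: [0.1, -0.2, -2.7]
opening: 0.341
grasp_force: 30.0
```

Scaled: 0.0019 m is 0.0048, 0.001 m is 0.0025.

Call:
play_rows([
  [[-0.0008, 0, 0.0025, 0, 0, 0], [-0.0018, 0, 0.0048, 0, 0, 0], [-0.0018, 0, 0.0048, 0, 0, 0], [-0.0018, 0, 0.0048, 0, 0, 0]],
])

```text
time_s: 47.68
position: [0.483, 0.2747, 0.2029]
tcp_rot: [[0.428, 0.89, 0.155], [0.836, -0.456, 0.307], [0.344, -0.002, -0.939]]
force: [0.1, 0.3, -2.5]
opening: 0.346
grasp_force: 30.0
```

Scaled: 0.0019 m is 0.0048, 0.001 m is 0.0025.

Call:
play_rows([
  [[-0.0008, 0, 0.0025, 0, 0, 0], [-0.0018, 0, 0.0048, 0, 0, 0], [-0.0018, 0, 0.0048, 0, 0, 0], [-0.0018, 0, 0.0048, 0, 0, 0]],
])

```text
time_s: 48.02
position: [0.4832, 0.2748, 0.2024]
tcp_rot: [[0.428, 0.89, 0.157], [0.835, -0.455, 0.308], [0.345, -0.001, -0.938]]
force: [-3.6, -2.6, 7.6]
opening: 0.344
grasp_force: 30.0
```

Call:
play_rows([
  [[0.0008, 0, -0.002, 0, 0, 0], [0.0008, 0, -0.002, 0, 0, 0], [0.0008, 0, -0.002, 0, 0, 0]],
])

```text
time_s: 48.27
position: [0.4832, 0.2747, 0.2024]
tcp_rot: [[0.428, 0.89, 0.156], [0.835, -0.456, 0.307], [0.345, -0.001, -0.939]]
force: [-1.1, -1.8, 5.3]
opening: 0.343
grasp_force: 30.0
```

Scaled: -0.053 m is -0.1325, -0.05 m is -0.125.

Call:
play_rows([
  [[0, -0.01, 0, 0, 0, 0], [0, -0.0275, 0, 0, 0, 0], [0, -0.0475, 0, 0, 0, 0], [0, -0.07, 0, 0, 0, 0], [0, -0.09, 0, 0, 0, 0], [0, -0.1075, 0, 0, 0, 0], [0, -0.125, 0, 0, 0, 0], [0, -0.1325, 0, 0, 0, 0]],
])

```text
time_s: 48.93
position: [0.4357, 0.2994, 0.2024]
tcp_rot: [[0.427, 0.89, 0.158], [0.836, -0.455, 0.307], [0.345, 0.0, -0.939]]
force: [4.7, -2.7, 5.5]
opening: 0.34
grasp_force: 30.0
```

Scaled: -0.053 m is -0.1325, -0.048 m is -0.12.

Call:
play_rows([
  [[0, -0.02, 0, 0, 0, 0], [0, -0.04, 0, 0, 0, 0], [0, -0.0625, 0, 0, 0, 0], [0, -0.085, 0, 0, 0, 0], [0, -0.105, 0, 0, 0, 0], [0, -0.12, 0, 0, 0, 0], [0.001, -0.1325, 0, 0, 0, 0], [0.001, -0.1325, 0, 0, 0, 0]],
])

```text
time_s: 49.6
position: [0.3876, 0.3241, 0.2024]
tcp_rot: [[0.428, 0.89, 0.155], [0.836, -0.455, 0.308], [0.344, -0.002, -0.939]]
force: [0.8, -0.6, 7.2]
opening: 0.344
grasp_force: 30.0
```

Call:
play_rows([
  [[0, 0, 0, 0, 0, 0], [0, 0, 0, 0, 0, 0], [0, 0, 0, 0, 0, 0]],
])

```text
time_s: 49.85
position: [0.3876, 0.3241, 0.2024]
tcp_rot: [[0.428, 0.89, 0.154], [0.835, -0.455, 0.308], [0.344, -0.004, -0.939]]
force: [0.5, -0.1, 7.7]
opening: 0.345
grasp_force: 30.0
```

Scaled: 0.0018 m is 0.0045, 0.001 m is 0.0025.

Call:
play_rows([
  [[0, 0.0025, 0, 0, 0, 0], [0, 0.0045, 0, 0, 0, 0], [0, 0.0045, 0, 0, 0, 0], [0, 0.0045, 0, 0, 0, 0]],
])

```text
time_s: 50.18
position: [0.3878, 0.3239, 0.2023]
tcp_rot: [[0.43, 0.89, 0.15], [0.835, -0.455, 0.31], [0.344, -0.007, -0.939]]
force: [-1.5, 4.0, 8.7]
opening: 0.339
grasp_force: 30.0
```

Scaled: -0.0006 m is -0.0015, 0.0002 m is 0.0005.

Call:
play_rows([
  [[0.0005, 0, -0.0015, 0, 0, 0], [0.0005, 0, -0.0015, 0, 0, 0], [0.0005, 0, -0.0015, 0, 0, 0]],
])

```text
time_s: 50.43
position: [0.3877, 0.3233, 0.2024]
tcp_rot: [[0.429, 0.891, 0.15], [0.836, -0.455, 0.308], [0.343, -0.007, -0.939]]
force: [-1.7, 3.3, 6.8]
opening: 0.345
grasp_force: 30.0
```

Call:
play_rows([
  [[0, 0, 0, 0, 0, 0], [0, 0, 0, 0, 0, 0], [0, 0, 0, 0, 0, 0], [0, 0, 0, 0, 0, 0], [0, 0, 0, 0, 0, 0], [0, 0, 0, 0, 0, 0]],
], fingers=0.05)

```text
time_s: 50.93
position: [0.39, 0.3222, 0.2022]
tcp_rot: [[0.429, 0.89, 0.154], [0.836, -0.456, 0.306], [0.343, -0.002, -0.939]]
force: [0.5, 0.9, -0.1]
opening: 0.57
grasp_force: 0.0
```

Scaled: -0.14 m is -0.35, -0.105 m is -0.2625.

Call:
play_rows([
  [[0.0075, 0, -0.02, 0, 0, 0], [0.02, 0, -0.055, 0, 0, 0], [0.04, 0, -0.11, 0, 0, 0], [0.0675, 0, -0.1825, 0, 0, 0], [0.095, 0, -0.2625, 0, 0, 0], [0.1275, 0, -0.35, 0, 0, 0], [0.1275, 0, -0.35, 0, 0, 0], [0.1275, 0, -0.35, 0, 0, 0]],
])

```text
time_s: 51.6
position: [0.3917, 0.3224, 0.3548]
tcp_rot: [[0.426, 0.89, 0.161], [0.835, -0.456, 0.308], [0.348, 0.003, -0.937]]
force: [-0.2, -0.6, -0.3]
opening: 0.576
grasp_force: 0.0
```

```bash
python3 - <<'E'
from tim import *; from h import cap,bot; import pickle
d={n:cap(n) for n in('wrist','side','top')};pickle.dump(d,open('v13.pkl','wb'))
s=bot.read_state();print(s['position'],s['time_s'])
b=box([-.025,-.03,0],[.025,.03,.056]);f=lambda p,pts:planar(p,pts,.064)
for v in(['side'],['wrist'],['top'],['side','wrist','top']):
    q,e=fitbox([(d[k],mask(d[k],'blue')) for k in v],b,f,np.array([*M,YR]),[.004,.004,.1],pad=8)
    print(v,q,np.round(e,2),'along rail from mark',(q[:2]-M)@yr,'across',(q[:2]-M)@xr)
for k in d:
    n,l,st,ce=cv2.connectedComponentsWithStats(mask(d[k],'red').astype(np.uint8));print(k,[(ce[i].round(1).tolist(),st[i].tolist()) for i in range(1,n) if st[i,4]>4],proj(d[k],[[*M,.164]]).round(1))
a=cv2.resize(d['side']['frame'][310:440,280:413],None,fx=3,fy=3,interpolation=cv2.INTER_CUBIC)
w=d['wrist']['frame'][0:390,130:530]
cv2.imwrite('pics/p13.png',np.hstack([a,w])[:,:,::-1])
E
```

```text
[0.3894 0.3216 0.3504] 51.75
['side'] [0.3868 0.328  0.8155] [0.71] along rail from mark 0.004357633017213959 across 0.004331798380433585
['wrist'] [0.3889 0.3258 1.0983] [2.47] along rail from mark 0.0014312218129425584 across 0.003270725131372856
['top'] [0.3862 0.3195 1.1567] [0.67] along rail from mark 0.0010154281084112106 across -0.003533743452130688
['side', 'wrist', 'top'] [0.3881 0.3229 1.0965] [0.73 2.48 0.68] along rail from mark 0.0008610239342714792 across 0.00035745595212758463
wrist [] [[312.5 298.3]]
side [] [[340. 396.]]
top [] [[129.  352.1]]
```

View pics/p13.png

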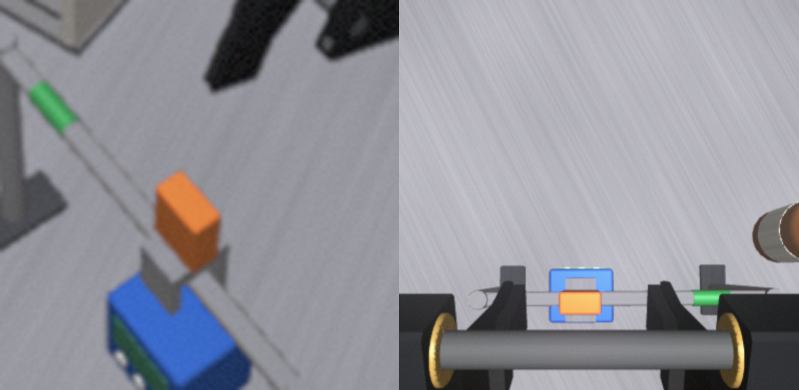

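The timer hangs on the rail over the red mark, which is now hidden under the 24 mm hook, about 1 mm off centre. I'll check the paddles one last time and then hand in.

Scaled: -0.06 m is -0.15, -0.04 m is -0.1.

Call:
play_rows([
  [[0, 0, -0.1, 0, 0, 0], [0, 0, -0.15, 0, 0, 0], [0, 0, -0.15, 0, 0, 0], [0, 0, -0.15, 0, 0, 0], [0, 0, -0.15, 0, 0, 0], [0, 0, -0.15, 0, 0, 0]],
])

```text
time_s: 52.25
position: [0.3803, 0.3035, 0.4057]
tcp_rot: [[0.43, 0.89, 0.151], [0.836, -0.456, 0.305], [0.341, -0.005, -0.94]]
force: [0.3, -0.2, -0.9]
opening: 0.572
grasp_force: 0.0
```

```bash
python3 - <<'E'
from tim import *; from h import cap,bot,finder
t=cap('top','end.png');s=cap('side')
for y in(.1,.05,0,-.05,-.1): check([t],y)
w=cap('wrist');n,l,st,ce=cv2.connectedComponentsWithStats(mask(w,'red').astype(np.uint8));print([st[i].tolist() for i in range(1,n) if st[i,4]>4])
E
```

```text
lean fit fx,y,fz,tilt [0.0245 0.0999 0.011  0.3801] [0.1]
lean fit fx,y,fz,tilt [0.0248 0.0501 0.011  0.383 ] [0.11]
lean fit fx,y,fz,tilt [ 0.0244 -0.0004  0.011   0.3784] [0.11]
lean fit fx,y,fz,tilt [ 0.0242 -0.0507  0.011   0.3798] [0.11]
lean fit fx,y,fz,tilt [ 0.0247 -0.1005  0.011   0.383 ] [0.1]
[]
```

View pics/end.png

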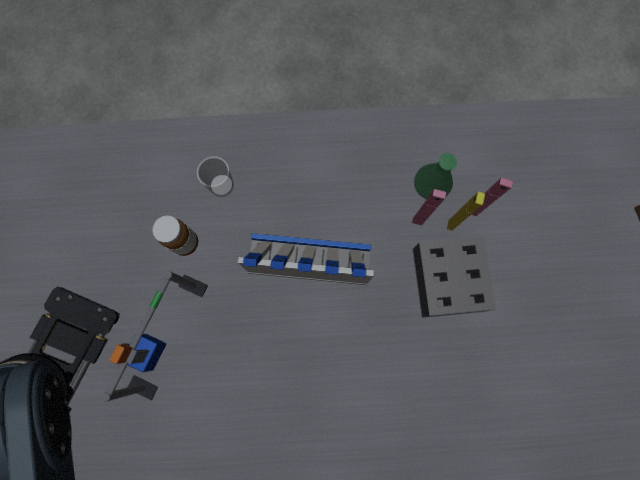

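All five paddles are in the rack (245–365, 260), the block is empty, the timer hangs at the mark (140,353), and the glassware hasn't moved.

```bash
python3 -c "
from rig import bot
print(bot.hand_in())"
```

```text
the job is handed in; nothing more can be done
None
```

The job is handed in: all five paddles lean in the rack with feet at the kerb, the timer was hooked on at the green band and slid to hang within about 1 mm of the red mark, and the glassware was not moved.

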